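# Set out the graphite at the torch

### The arm

A 6-joint arm with a two-finger parallel gripper is mounted at the origin on a cart in front of the work surface, level with it; the furniture and walls round the work are solid. World frame = base frame: x ahead of the robot, y to its left, z up, the work surface at z = 0. Lengths are in m, angles in degrees, forces in N, time in s.
With the tool pointing down it reaches from about 0.35 to 0.925 m from the base axis. Payload 6.4 kg.
Tool frame: the origin (TCP) lies on the centre line of the jaws, within the pads' length; the fingertips stand 25 mm ahead of it and the grasp point (between the pads) lies 6 mm ahead of it; z points along the fingers, y is the line along which they close (so a half turn about z gives the same grasp; the last joint's range is limited). The gripper opens to 85 mm and grips with 20 to 120 N. Pads are 22 mm wide; open, the fingers measure 114 mm over their backs; the gripper's body (76 mm by 85 mm) begins 54 mm behind the grasp point. The pads swing forward as they close: fully open they stand 13 mm farther back than shut.
Start: joints at [-73.917, 14.043, 89.255, -0, 76.702, -9.975], TCP at [0.286, -0.584, 0.256] pointing down, gripper open.
Joint ranges: [-179.41, 179.41], [-58.25, 129.5], [7.25, 145.43], [-54.29, 234.29], [11.92, 165.04], [-157.13, 157.13]. Speed limits (degrees/s): [147.25, 147.25, 180, 180, 180, 180].

### API

Orientations are given as [roll, pitch, yaw] about the fixed x, y, z axes, in that order (R = Rz(yaw) Ry(pitch) Rx(roll)).
In Python, from cell import env gives the robot as it stands.
- The arm moves only by the tool carry_out, never from a script. Its argument "deltas" is one flat list of numbers, 6 for each row, row after row: the shift along the tool's x, y, z scaled (see below), then the turn, a rotation vector about the tool's x, y, z scaled (see below). A call has exactly 8 rows; each row is the pose to reach, as a shift and turn from the pose commanded when the call began, along the tool's axes at that moment, turning the shorter way round; what a row does not reach only later rows make up. The controller multiplies each number of a shift by 0.5 m and each number of a turn by 180 degrees. A row lasts 1/8 s, in which the tool goes at most 62.5 mm and 10.7 degrees, less where a joint would pass 70% of its speed; a pose out of reach is approached as far as the arm can. A call with a number of a shift or a turn outside -1 to 1 is refused whole. A call with a gripper value outside its range is refused whole. "jaw" is the gripper command: -1 is fully open, 1 is shut, values between are in proportion, set as the call begins (left out, the last holds). The fingers move at their own pace and stop on an object; the grip force is fixed at half the most. Time passes only in rows, so rows that repeat a pose let the fingers close, or fill a call up. It gives the time, the measured TCP pose, the force, the opening and the grip force at its end, in the units of the state.
- env.get_obs(): the state, without advancing time (a new reading comes with each control period).
- env.read_camera(name): name is "side" or "top" or "wrist"; returns the picture (384x512x3 uint8, red, green, blue); there is no depth.
- env.get_calibration(name): a dict with "vertical_fov" (degrees; the focal length in pixels is half the picture's height over the tangent of half this angle, whatever the lens; pixels are square), "cx", "cy" (the principal point, pixels), "R" (3x3) and "t" (3): a world point X has camera coordinates R X + t; the wrist camera has in their place "hand_eye" (4x4, takes a point from camera to tool coordinates, whose origin is the TCP and whose axes are the flange's). Camera axes: x right, y down, z forward; pixel columns grow to the right and rows downward; lengths in m; the calibration is good to about 2 mm. A picture is of the moment at which its call begins: read the wrist's pose just before it. get_calibration takes no time and is no camera call.
- env.close_job(): hands the job in; it is judged then, once.
The state is a dict: "time_s": time; "joint_positions": joint angles; "qd": joint speeds; "joint_efforts": joint torques, N m; "tcp_pos": TCP position; "ee_rot": TCP orientation; "wrist_force": force on the tool from outside, world axes, zero at the start; "ft_torque": the same for the moment, N m; "width": opening from 0.0 (shut) to 1.0 (fully open); "gripper_force": force on a finger pad.
Only numpy, scipy, OpenCV 4.12 (cv2) and the standard library are available. Lean on these libraries where they do the work, as an engineer would, in place of code of your own. Each camera call takes 0.05 s, during which the arm holds its last target. There are 200 camera calls.

### The job

Set out the loose graphite in the holders beside the torch for the next session: stand each marble mould, hollow up, in the round seat of its own size, lay the fluted bead roller in the cradle with the four corner angles, and put the flat marver plate in its bracket by tilting one end in under the overhanging lip and laying it down flat behind the low stop. Let everything rest fully home in its holder, and do not push about or tip the water glass or the frit jar.

Things in the scene. Friction and masses are not known exactly. Their poses are not given: they have to be found in the camera images.
- mould_large_center (a point): large marble mould: upright graphite cylinder, diameter 54 mm, height 60 mm, hemispherical hollow of radius 20 mm in its top. Point: its centre, half-way up (30 mm above its underside); z up through the hollow. About 0.22 kg, loose, stands on the bench at the start
- mould_small_center (a point): small marble mould: upright graphite cylinder, diameter 40 mm, height 60 mm, hollow of radius 13.5 mm in its top. Point: its centre, half-way up (30 mm above its underside); z up. About 0.12 kg, loose
- bead_roller_center (a point): bead roller: graphite bar 90 mm long (its x), 42 mm wide (its y), 36 mm high, with three flutes of different width cut 10 mm deep across its top. Point: its centre, 18 mm above its underside. About 0.24 kg, loose; either end may go to either end of its cradle; grasp across the 42 mm width
- marver_plate_center (a point): marver plate: plain flat graphite plate 110 mm long (its x), 60 mm wide (its y), 14 mm thick. Point: its centre, 7 mm above its underside. About 0.18 kg, loose, lies flat at the start; both ends are alike; grasp across the 60 mm width
- seat_large: larger round sheet-metal seat, fixed to the bench: flat disc of diameter 93 mm with a shallow cup, inner diameter 61 mm, floor 3 mm above the bench, flared rim 10 mm above the bench, 75 mm over the rim. For the 54 mm mould. Origin: centre of its underside, on the bench; z up
- seat_small: smaller round sheet-metal seat, fixed to the bench: disc of diameter 79 mm, cup of inner diameter 47 mm, floor 3 mm above the bench, flared rim 10 mm above the bench, 61 mm over the rim. For the 40 mm mould. Origin: centre of its underside; z up
- roller_cradle: cradle for the bead roller, fixed to the bench: flat sheet-metal base 124 mm (x) by 66 mm (y) with four flared corner angles, tops 12 mm above the bench; the pocket between them is 97 mm along x, 49 mm along y, floor 3 mm above the bench. Its long sides are open over the middle 70 mm for the fingers. Origin: centre of the underside; z up
- marver_bracket: fixed T-shaped metal plate bracket, origin centre of underside, x towards its lip. Pocket x -57..57, y -32..32 mm, floor 4 mm above bench. At +x a wall with a lip over x 44..57, underside 24 mm above bench; flat entry is barred by an 8 mm high stop at -x. Tilt plate 0.2 rad, enter low end to the wall, lower the other. Side cheeks 17 mm high only at x 24..54. Home: plate centre 11 mm above bench
- water_glass_center (a point): bystander: clear water glass, diameter 77 mm, 60 mm high, loose, behind the fixed bench torch (220 mm tall, which stands between the loose graphite on the left and the holders on the right; carry things over it). Point: its centre, 30 mm above its underside; z up
- frit_jar_center (a point): bystander: small jar of glass frit with a black lid, diameter 52 mm, 68 mm high, loose. Point: its centre, 34 mm above its underside; z up

How it is judged (in metres and radians):
At the end, for the whole second after the job is handed in: Each mould upright, hollow up, on the floor of its seat (centre within 6 mm, height 3 mm); roller flat on the cradle floor (8 mm, 3 mm); plate flat on the bracket floor, under the lip and behind the stop (8 mm, 2.5 mm); glass and jar never tipped or moved over 30 mm (horizontal distance between mould_large_center and seat_large below 0.006 m and z of mould_large_center in the frame of seat_large between 0.03 and 0.036 m and angle between each of mould_large_center, mould_small_center, bead_roller_center's own z axis and vertical below 0.05 rad and horizontal distance between mould_small_center and seat_small below 0.006 m and z of mould_small_center in the frame of seat_small between 0.03 and 0.036 m and horizontal distance between bead_roller_center and roller_cradle below 0.008 m and z of bead_roller_center in the frame of roller_cradle between 0.018 and 0.024 m and angle between the x axis of bead_roller_center and the x axis of roller_cradle, either way round below 0.2 rad and horizontal distance between marver_plate_center and marver_bracket below 0.008 m and z of marver_plate_center in the frame of marver_bracket between 0.008 and 0.0135 m and angle between the x axis of marver_plate_center and the x axis of marver_bracket, either way round below 0.2 rad and angle between the z axis of marver_plate_center and the z axis of marver_bracket, either way round below 0.035 rad); the robot touches nothing.
It fails at once if the water glass is pushed more than 30 mm or tipped (distance of water_glass_center from where it was at the start of the episode above 0.03 m or angle between water_glass_center's own z axis and vertical above 0.5 rad).
It fails at once if the frit jar is pushed more than 30 mm or tipped (distance of frit_jar_center from where it was at the start of the episode above 0.03 m or angle between frit_jar_center's own z axis and vertical above 0.5 rad).
It also fails if it takes over 136 s, if anything falls off the work surface, if the arm or the gripper's body presses on something with over 40 N, if the wrist force passes 120 N, or if a joint passes its speed limit or range.

## Working session

There is one attempt and no reset: what is moved stays moved. The work goes in short steps, Python scripts to look and compute and a tool call to move; the robot and the scene stay as the last step left them, time stands still between calls to the robot, and variables do not carry over. Pictures are saved under pics/ and viewed, at most 14 in all, crops included, and the job is handed in when it is done.

Besides the shell and the picture viewer there is one more tool, called as name(argument=value, ...) on one line, values as JSON. carry_out: Moves the arm, as the interface text tells. Shifts and turns lie within -1 to 1; 1 stands for 0.5 m of shift or 180 degrees of turn. Its arguments: {"type":"object","properties":{"deltas":{"type":"array"},"jaw":{"type":"number"}},"required":["deltas"]}

```bash
mkdir -p pics; ls
python3 - <<'E'
from cell import env
import cv2
print(env.get_obs())
for n in ("side","top","wrist"):
    print(n,env.get_calibration(n))
    if n!="wrist": cv2.imwrite(f"pics/{n}0.png",env.read_camera(n)[:,:,::-1])
E
```

```text
pics
{'time_s': 0.0, 'joint_positions': array([-7.39181971e+01,  1.40845586e+01,  8.93249057e+01, -3.62934128e-04,
        7.67017416e+01, -9.97438280e+00]), 'qd': array([ 0.08720439, -0.0609672 ,  0.08917354,  0.03870426, -0.05057383,
        0.00381178]), 'joint_efforts': array([-1.53871279e-03, -4.29513073e+01, -3.26124752e+01, -1.68345478e-04,
        5.46024981e-03, -6.42196909e-06]), 'tcp_pos': array([ 0.28538301, -0.58343337,  0.25517542]), 'ee_rot': array([-1.79890414e+02, -1.89140249e-02,  2.60562515e+01]), 'wrist_force': array([ 0.3964793 ,  0.1441817 , -0.34564084]), 'ft_torque': array([0.02601476, 0.0318011 , 0.01168324]), 'gripper_force': 0.0, 'width': 1.001010628087649}
side {'vertical_fov': 47.379609135172444, 'cx': 255.5525408563499, 'cy': 188.6414130518096, 'R': array([[-0.90794384, -0.41908242, -0.002813  ],
       [-0.19385475,  0.4259191 , -0.88374954],
       [ 0.371562  , -0.80184964, -0.46795174]]), 't': array([0.53228886, 0.15846596, 1.1109064 ])}
top {'vertical_fov': 47.8064483979266, 'cx': 255.70610367191475, 'cy': 195.95492747698273, 'R': array([[ 0.02663947, -0.99962986, -0.00552189],
       [-0.99465866, -0.02595514, -0.09990231],
       [ 0.09972201,  0.00815374, -0.99498193]]), 't': array([0.01874661, 0.58642087, 1.33036513])}
wrist {'vertical_fov': 66.95018812125993, 'cx': 256.9519529294539, 'cy': 192.13908089190147, 'hand_eye': array([[-7.29292713e-04, -9.63328966e-01, -2.68322142e-01,
         6.79581538e-02],
       [ 9.99999488e-01, -8.90691865e-04,  4.79784980e-04,
         8.86583711e-04],
       [-7.01183118e-04, -2.68321655e-01,  9.63329122e-01,
        -1.17938916e-01],
       [ 0.00000000e+00,  0.00000000e+00,  0.00000000e+00,
         1.00000000e+00]])}
```

View pics/top0.png

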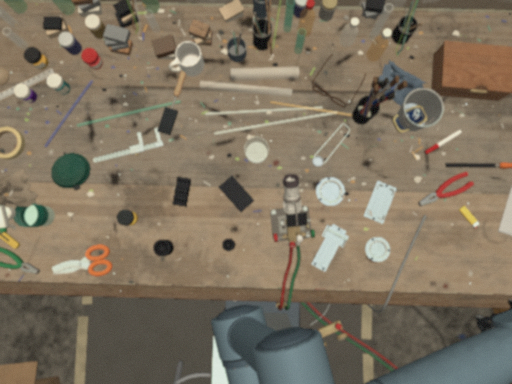

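View pics/side0.png

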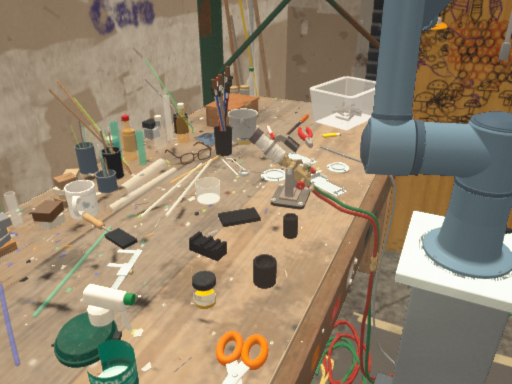

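```bash
cat > h.py <<'E'
from cell import env
import numpy as np, cv2
from scipy.spatial.transform import Rotation as Ro
def rot(e): return Ro.from_euler('xyz',e,degrees=True)
def cam(name,pose=None):
    c=env.get_calibration(name); f=192/np.tan(np.radians(c['vertical_fov']/2))
    K=np.array([[f,0,c['cx']],[0,f,c['cy']],[0,0,1]])
    if name!='wrist': return K,c['R'].T,-c['R'].T@c['t']
    p,e=pose; H=c['hand_eye']; R=rot(e).as_matrix()
    return K,R@H[:3,:3],R@H[:3,3]+p
def ray(C,uv,z):
    "pixels onto plane at height z"
    K,R,o=C; uv=np.atleast_2d(uv).astype(float)
    d=(R@np.linalg.inv(K)@np.c_[uv,np.ones(len(uv))].T).T
    return (o+d*((z-o[2])/d[:,2])[:,None])[:,:2]
def px(C,X):
    K,R,o=C; q=K@R.T@(np.atleast_2d(X)-o).T
    return (q[:2]/q[2]).T
def shot(fn):
    s=env.get_obs(); im=env.read_camera('wrist')
    cv2.imwrite(fn,im[:,:,::-1]); np.save(fn[:-4]+'.npy',np.r_[s['tcp_pos'],s['ee_rot']])
    return im,cam('wrist',(s['tcp_pos'],s['ee_rot']))
def load(fn):
    q=np.load(fn[:-4]+'.npy'); return cv2.imread(fn)[:,:,::-1].copy(),cam('wrist',(q[:3],q[3:]))
def go(*way):
    "way: (xyz,euler): numbers for each waypoint from the present pose"
    s=env.get_obs(); p=s['tcp_pos']; R=rot(s['ee_rot'])
    for x,e in way:
        d=R.inv().apply(np.array(x)-p)/.5; r=(R.inv()*rot(e)).as_rotvec()/np.pi
        print(np.round(d,4),np.round(r,4))
E
python3 - <<'E'
from h import *
C=cam('top')
for n,uv,z in [('large',(163,248),.06),('small',(229,244),.06),('roller',(182,191),.036),('plate',(236,193),.014),('torchbase',(291,225),.02),('glass',(257,150),.06),('jar',(126,216),.068),('seatL',(330,191),.003),('cradle',(380,201),.003),('bracket',(330,247),.004),('seatS',(377,249),.003),('edge',(250,288),0)]:
    print(n,ray(C,uv,z).round(3), np.hypot(*ray(C,uv,z)[0]).round(3))
go(([.42,-.33,.42],[180,0,-90]),([.42,-.33,.42],[180,0,0]),([.42,-.33,.42],[180,0,90]))
E
```

```text
large [[0.417 0.311]] 0.52
small [[0.434 0.111]] 0.448
roller [[0.595 0.265]] 0.651
plate [[0.595 0.097]] 0.603
torchbase [[ 0.498 -0.079]] 0.504
glass [[0.726 0.034]] 0.727
jar [[0.51  0.426]] 0.665
seatL [[ 0.611 -0.203]] 0.643
cradle [[ 0.583 -0.363]] 0.686
bracket [[ 0.432 -0.204]] 0.478
seatS [[ 0.43  -0.353]] 0.556
edge [[0.298 0.045]] 0.301
[ 0.4646 -0.3377 -0.3287] [-5.000e-04  5.000e-04  6.448e-01]
[ 0.4646 -0.3377 -0.3287] [-0.0006  0.      0.1448]
[ 0.4646 -0.3377 -0.3287] [-0.0005 -0.0004 -0.3552]
```

Run:
```python
from h import *
go(([.57,-.28,.30],[180,0,0]))
```

```text
[ 0.778  -0.2954 -0.0887] [-0.0006  0.      0.1448]
```

carry_out(deltas=[0.1,-0.037,-0.012,0,0,0.018,0.22,-0.083,-0.025,0,0,0.04,0.34,-0.13,-0.04,0,0,0.065,0.46,-0.175,-0.053,0,0,0.09,0.58,-0.22,-0.066,0,0,0.11,0.69,-0.26,-0.08,0,0,0.13,0.778,-0.295,-0.089,0,0,0.145,0.778,-0.295,-0.089,0,0,0.145])

```text
time_s: 1.1
tcp_pos: [0.572, -0.2777, 0.3008]
ee_rot: [-180.0, -0.0, 0.2]
wrist_force: [-0.8, -0.6, 0.1]
width: 0.996
gripper_force: 0.0
```

Run:
```python
from h import *
im,C=shot('pics/w1.png'); s=env.get_obs(); print(s['time_s'],s['tcp_pos'],s['ee_rot'])
cv2.imwrite('pics/w1b.png',cv2.resize(im[:,:,::-1],(800,600),interpolation=cv2.INTER_CUBIC))
```

```text
1.15 [ 0.57084642 -0.27917876  0.30035535] [-1.79993202e+02  4.13349821e-02  1.32348591e-01]
```

View pics/w1b.png

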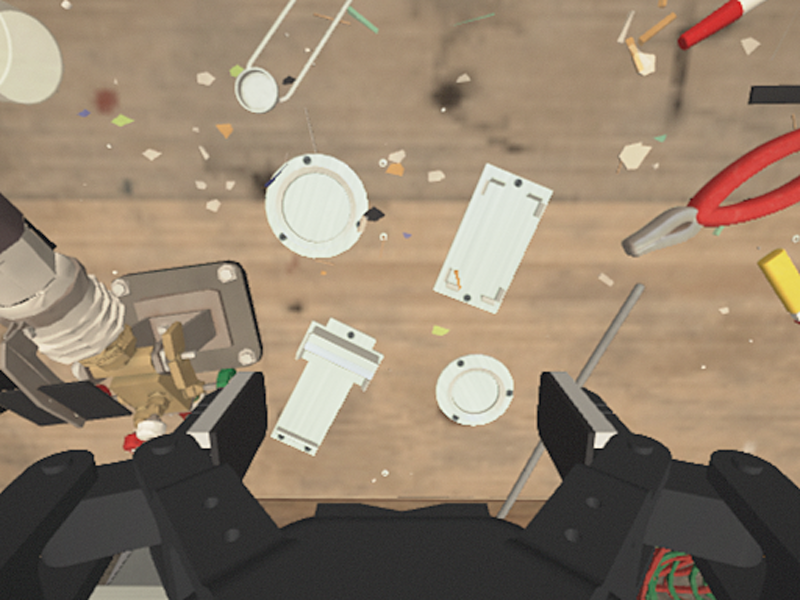

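```bash
cat > seg.py <<'E'
from h import *
def blobs(mask,C,z,amin=150):
    n,l,st,ce=cv2.connectedComponentsWithStats(mask.astype(np.uint8))
    for i in range(1,n):
        if st[i,4]<amin: continue
        c,_=cv2.findContours((l==i).astype(np.uint8),cv2.RETR_EXTERNAL,cv2.CHAIN_APPROX_NONE)
        c=max(c,key=len)[:,0]; w=ray(C,c,z)*1000
        h=cv2.convexHull(w.astype(np.float32))
        (x,y),r,a=cv2.minAreaRect(h); e=cv2.fitEllipse(h) if len(h)>5 else None
        print('px',ce[i].round(0),st[i,4],'rect',np.round([x,y],1),np.round(r,1),round(a,1),'ell',None if e is None else [np.round(q,1) for q in e])
E
python3 - <<'E'
from seg import *
im,C=load('pics/w1.png'); hsv=cv2.cvtColor(im,cv2.COLOR_RGB2HSV)
for uv in [(203,131),(316,150),(304,250),(200,258)]: print(im[uv[1],uv[0]])
m=(im.min(2)>165)&(hsv[...,1]<45)
m=cv2.morphologyEx(m.astype(np.uint8),cv2.MORPH_CLOSE,np.ones((3,3)))
m[310:]=0
blobs(m,C,.003)
# bracket features, 800-scale pixels
b=np.array([(273,437),(313,456),(330,318),(383,357),(376,389),(296,358)])/1.5625
print((ray(C,b,.004)*1000).round(1))
cv2.imwrite('pics/w1c.png',cv2.resize(im[180:310,150:350,::-1],(800,520),interpolation=cv2.INTER_CUBIC))
E
```

```text
[226 232 219]
[224 230 217]
[226 232 220]
[225 230 217]
px [174.  46.] 954 rect [ 739.1 -185.5] [ 42.5 120.4] 50.1 ell [array([ 739.5, -185.6]), array([ 49.7, 125.7]), np.float64(45.4)]
px [17. 37.] 1887 rect [730.   29.9] [48.2 68.3] 76.9 ell [array([731.5,  36.1]), array([60.4, 68.9]), np.float64(77.3)]
px [202. 131.] 3361 rect [ 611.8 -201. ] [90.4 92. ] 74.8 ell [array([ 611.8, -201.8]), array([91.8, 92.3]), np.float64(34.0)]
px [315. 152.] 3896 rect [ 581.3 -360.5] [ 65.6 123.9] 68.7 ell [array([ 584.2, -361.3]), array([ 73.4, 211.7]), np.float64(68.8)]
px [207. 246.] 2912 rect [ 431.8 -198.3] [ 77.9 146.6] 62.3 ell [array([ 432.4, -197.1]), array([ 97.2, 160.7]), np.float64(63.2)]
px [ 39. 224.] 276 rect [478.5  48. ] [52.7 44.6] 47.2 ell [array([472.6,  48.6]), array([48.8, 62.1]), np.float64(142.9)]
px [303. 249.] 1747 rect [ 431.4 -352.1] [77.7 76.4] 44.8 ell [array([ 431.2, -352.2]), array([77.7, 78. ]), np.float64(89.8)]
px [ 95. 275.] 159 rect [386.  -18.4] [20.  27.1] 0.2 ell [array([385.8, -18.1]), array([19.5, 29.8]), np.float64(19.9)]
[[ 377.7 -146.3]
 [ 355.2 -186.6]
 [ 507.1 -210.3]
 [ 467.1 -260.8]
 [ 432.5 -253.5]
 [ 465.8 -175.3]]
```

View pics/w1c.png

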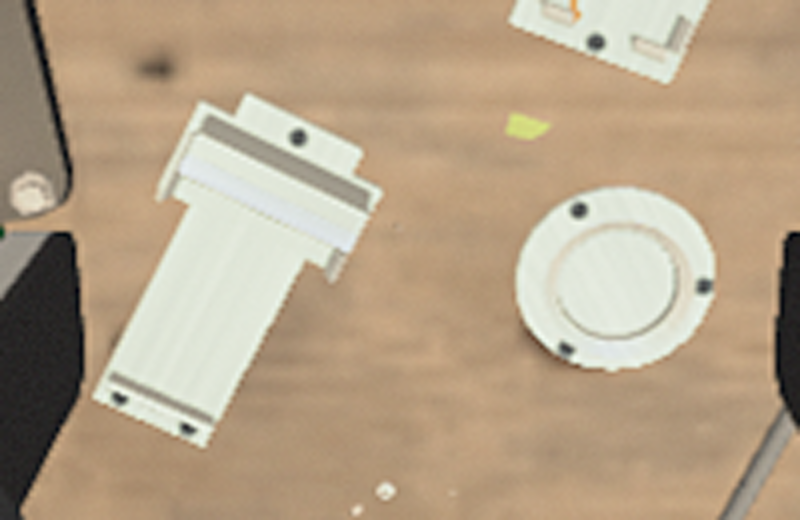

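Run:
```python
from seg import *
im,C=load('pics/w1.png')
g=im.min(2).astype(float)
cr=lambda p: np.array(p)/4+[150,180]-.375
P=lambda p,z:(ray(C,cr(p),z)*1000).round(1)
print('stem L',P([(187,205),(93,398)],.002),'R',P([(303,262),(205,447)],.002))
print('stop inner base',P([(115,374),(215,417)],.004))
print('wall outer base',P([(212,115),(376,192)],.004),'wall outer top', P([(203,128),(368,210)],.026))
print('lip edge',P([(180,170),(350,250)],.026),P([(187,155),(357,232)],.026))
print('cheek tips',P([(165,198),(333,280)],.004))
u=np.array([np.cos(np.radians(-27.7)),np.sin(np.radians(-27.7))])
# profile along the axis through stem centre
sc=P([(187,205),(93,398)],.002).mean(0)/2+P([(303,262),(205,447)],.002).mean(0)/2
t=np.arange(-60,110,3); q=px(C,np.c_[(sc+t[:,None]*u)/1000,np.full(len(t),.004)])
gg=cv2.remap(im.mean(2).astype(np.float32),q[:,:1].astype(np.float32),q[:,1:].astype(np.float32),cv2.INTER_LINEAR).ravel()
print(sc); print([(int(a),int(b)) for a,b in zip(t,gg)])
```

```text
stem L [[ 462.  -185.3]
 [ 377.4 -142.7]] R [[ 438.1 -229.6]
 [ 354.7 -187.1]]
stop inner base [[ 389.6 -153. ]
 [ 370.1 -192.3]]
wall outer base [[ 499.4 -197.1]
 [ 468.5 -258.5]] wall outer top [[ 502.  -197.9]
 [ 470.5 -256.6]]
lip edge [[ 485.9 -188.9]
 [ 454.6 -249.8]] [[ 491.7 -191.7]
 [ 461.8 -252.5]]
cheek tips [[ 465.8 -177.5]
 [ 431.4 -241.4]]
[ 408.05  -186.175]
[(-60, 144), (-57, 144), (-54, 145), (-51, 147), (-48, 145), (-45, 211), (-42, 223), (-39, 216), (-36, 207), (-33, 145), (-30, 204), (-27, 222), (-24, 221), (-21, 221), (-18, 221), (-15, 221), (-12, 221), (-9, 221), (-6, 222), (-3, 221), (0, 221), (3, 221), (6, 221), (9, 221), (12, 222), (15, 221), (18, 222), (21, 221), (24, 222), (27, 222), (30, 222), (33, 222), (36, 221), (39, 222), (42, 222), (45, 222), (48, 222), (51, 222), (54, 223), (57, 218), (60, 219), (63, 226), (66, 224), (69, 223), (72, 224), (75, 226), (78, 175), (81, 152), (84, 146), (87, 208), (90, 143), (93, 79), (96, 128), (99, 223), (102, 166), (105, 165), (108, 157)]
```

carry_out(deltas=[0,-0.12,-0.04,0,0,0,0,-0.24,-0.06,0,0,0,0,-0.36,-0.06,0,0,0,0,-0.48,-0.06,0,0,0,0,-0.6,-0.06,0,0,0,0,-0.72,-0.06,0,0,0,0,-0.84,-0.05,0,0,0,0,-0.96,-0.04,0,0,0])

```text
time_s: 2.15
tcp_pos: [0.5704, 0.1997, 0.3203]
ee_rot: [180.0, 0.0, -0.2]
wrist_force: [0.4, -0.7, -1.3]
width: 1.002
gripper_force: 0.0
```

Run:
```python
from h import *
im,C=shot('pics/w2.png'); s=env.get_obs(); print(s['time_s'],s['tcp_pos'],s['ee_rot'],s['joint_positions'].round(0))
cv2.imwrite('pics/w2b.png',cv2.resize(im[:,:,::-1],(800,600),interpolation=cv2.INTER_CUBIC))
```

```text
2.2 [0.56905216 0.20586868 0.31923705] [-1.79788076e+02  1.28694163e-01  1.80202239e-01] [ 9.  6. 92.  0. 82. 99.]
```

View pics/w2b.png

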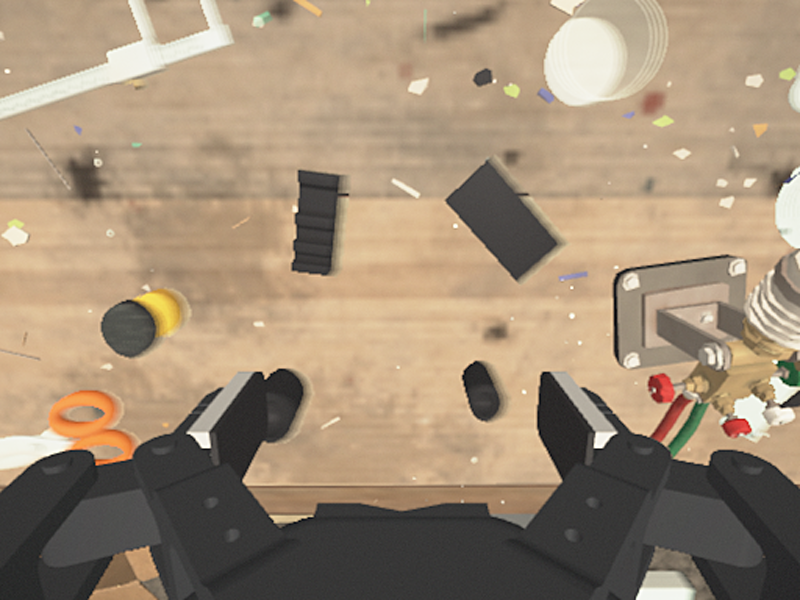

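Run:
```python
from seg import *
for i in range(4): env.read_camera('top'); print(env.get_obs()['tcp_pos'])
im,C=shot('pics/w2.png')
m=cv2.morphologyEx((im.max(2)<75).astype(np.uint8),cv2.MORPH_OPEN,np.ones((3,3)))
mm=m.copy(); mm[230:]=0
for z in (.014,.036): print(z); blobs(mm[:,:],C,z,800)
mm=m.copy(); mm[:225]=0; mm[290:]=0
cv2.imwrite('pics/w2c.png',np.hstack([cv2.resize(im[215:300,150:220,::-1],(390,474),interpolation=cv2.INTER_CUBIC),cv2.resize(im[215:300,275,None][:, :0] if 0 else im[215:300,275:345,::-1],(390,474),interpolation=cv2.INTER_CUBIC)]))
```

```text
[0.5694439  0.20267869 0.31934848]
[0.56995246 0.20041122 0.31966282]
[0.57034675 0.19899544 0.31998738]
[0.57061611 0.19821532 0.32029942]
0.014
px [204. 143.] 1921 rect [594.7 274. ] [46.2 93.5] 82.2 ell [array([595.5, 273.8]), array([ 59.3, 118.6]), np.float64(80.1)]
px [334. 157.] 1301 rect [585.1  90.2] [78.7 57.9] 43.2 ell [array([582.3,  89.4]), array([ 60.3, 132.4]), np.float64(134.5)]
0.036
px [204. 143.] 1921 rect [597. 270.] [43.8 88.7] 82.2 ell [array([597.9, 270.1]), array([ 54.4, 117.7]), np.float64(80.6)]
px [334. 157.] 1301 rect [587.9  95.7] [74.6 54.9] 43.2 ell [array([583.6,  94.7]), array([ 58.1, 110.9]), np.float64(137.7)]
```

View pics/w2c.png

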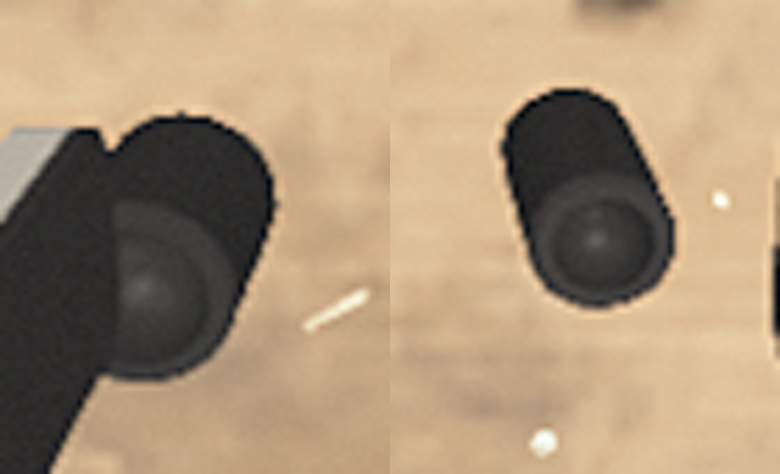

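Run:
```python
from seg import *
im,C=load('pics/w2.png')
print('small',ray(C,(312.7,258.1),.06)*1000,'large',ray(C,(174.2,267.1),.06)*1000)
for d in ((314.2,258),): print('edge',ray(C,[(300.1,258),(326.2,258)],.06)*1000, ray(C,(192.7,267),.06)*1000)
m=(im.max(2)<100).astype(np.uint8); m[225:]=0; m[:,400:]=0
m=cv2.morphologyEx(m,cv2.MORPH_OPEN,np.ones((5,5)))
blobs(m,C,.014,800)
im,C=load('pics/w1.png')
print('torch base corners',ray(C,np.array([(263,350),(248,262)])/1.5625,.01)*1000,'green knob z.05/.1',ray(C,np.array((235,380))/1.5625,.05)*1000,ray(C,np.array((235,380))/1.5625,.1)*1000)
go(([.50,.111,.16],[180,0,0]),([.434,.111,.16],[180,0,0]))
```

```text
small [[434.38793637 116.83609214]] large [[420.55525824 317.90284373]]
edge [[434.61101029 135.04474055]
 [434.48054499  97.33973037]] [[420.62315748 290.96171536]]
px [323. 141.] 3050 rect [596.  100.3] [108.8  58.6] 42.9 ell [array([597.3, 100.1]), array([ 74.3, 133.7]), np.float64(131.8)]
px [204. 142.] 2039 rect [594.6 274. ] [46.2 93.7] 82.2 ell [array([594.7, 273.2]), array([ 64.2, 106.7]), np.float64(79.9)]
px [ 85. 209.] 979 rect [491.8 461.9] [50.9 65. ] 24.4 ell [array([494.7, 462.7]), array([53.7, 65.7]), np.float64(14.0)]
torch base corners [[ 476.4866175  -145.42728153]
 [ 562.51448609 -138.45764811]] green knob z.05/.1 [[ 463.95938717 -131.3662114 ]] [[ 487.8761468  -151.26429904]]
[-0.141   0.1737  0.3213] [ 0.0002  0.0001 -0.0009]
[-0.273   0.1741  0.3213] [ 0.0002  0.0001 -0.0009]
```

carry_out(deltas=[-0.04,0.025,0.05,0,0,0,-0.09,0.055,0.11,0,0,0,-0.15,0.09,0.18,0,0,0,-0.21,0.125,0.25,0,0,0,-0.25,0.15,0.3,0,0,0,-0.272,0.163,0.32,0,0,0,-0.272,0.163,0.32,0,0,0,-0.272,0.163,0.32,0,0,0])

```text
time_s: 3.45
tcp_pos: [0.4362, 0.1179, 0.1624]
ee_rot: [-180.0, -0.2, -0.1]
wrist_force: [0.4, 0.4, 1.7]
width: 0.998
gripper_force: 0.0
```

Run:
```python
from seg import *
im,C=shot('pics/w3.png'); s=env.get_obs(); print(s['time_s'],s['tcp_pos'],s['ee_rot'])
cv2.imwrite('pics/w3b.png',im[100:,130:380,::-1])
print(px(C,[(.434,.1165,.06)]))
```

```text
3.5 [0.43615404 0.11805808 0.16234975] [-1.79993785e+02 -1.77553654e-01 -5.17966523e-02]
[[257.66451118 203.68098852]]
```

View pics/w3b.png

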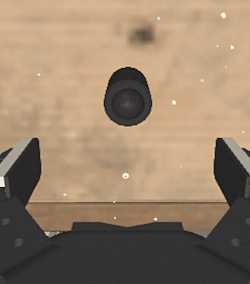

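carry_out(deltas=[0,0,0.03,0,0,0,0,0,0.08,0,0,0,0,0,0.13,0,0,0,0,0,0.18,0,0,0,0,0,0.22,0,0,0,0,0,0.236,0,0,0,0,0,0.236,0,0,0,0,0,0.236,0,0,0])

```text
time_s: 4.5
tcp_pos: [0.4352, 0.1181, 0.0435]
ee_rot: [-180.0, -0.1, -0.0]
wrist_force: [0.4, -0.3, 1.4]
width: 0.995
gripper_force: 0.0
```

carry_out(deltas=[0,0,0,0,0,0,0,0,0,0,0,0,0,0,0,0,0,0,0,0,0,0,0,0,0,0,0,0,0,0,0,0,0,0,0,0,0,0,0,0,0,0,0,0,0,0,0,0], jaw=1)

```text
time_s: 5.5
tcp_pos: [0.435, 0.1181, 0.0434]
ee_rot: [-180.0, -0.1, -0.0]
wrist_force: [-1.1, -0.0, 4.9]
width: 0.455
gripper_force: 60.4
```

Run:
```python
from h import *
s=env.get_obs(); print(s)
go(([.434,.117,.36],[180,0,0]),([.434,-.352,.36],[180,0,0]))
```

```text
{'time_s': 5.5, 'joint_positions': array([7.18583426e-01, 6.17105422e+00, 1.24107043e+02, 1.03953246e-04,
       4.96681700e+01, 9.07607874e+01]), 'qd': array([ 0.06436098,  0.00709053,  0.01557302, -0.13424957,  0.04992522,
        0.01478675]), 'joint_efforts': array([-7.40574603e-02, -2.60511339e+01, -2.23013252e+01,  1.27494038e-02,
       -3.31820352e-01,  1.75205776e-03]), 'tcp_pos': array([0.43504392, 0.11806563, 0.04343436]), 'ee_rot': array([-1.79999207e+02, -5.37273770e-02, -4.22715639e-02]), 'wrist_force': array([-1.08023914, -0.02887753,  4.88702559]), 'ft_torque': array([-0.02159046,  0.22040899,  0.01088729]), 'gripper_force': 60.411956906318665, 'width': 0.4548512639886936}
[-0.0015  0.0021 -0.6331] [-0.     -0.0003 -0.0002]
[-8.000e-04  9.401e-01 -6.331e-01] [-0.     -0.0003 -0.0002]
```

carry_out(deltas=[0,0,-0.06,0,0,0,0,0,-0.16,0,0,0,0,0,-0.28,0,0,0,0,0,-0.4,0,0,0,0,0,-0.52,0,0,0,0,0.03,-0.6,0,0,0,0,0.09,-0.62,0,0,0,0,0.18,-0.62,0,0,0])

```text
time_s: 6.5
tcp_pos: [0.4345, 0.0276, 0.3537]
ee_rot: [180.0, -0.1, 0.1]
wrist_force: [0.7, -0.5, -1.9]
width: 0.45
gripper_force: 60.7
```

carry_out(deltas=[0,0.1,0,0,0,0,0,0.21,0,0,0,0,0,0.32,0,0,0,0,0,0.43,0,0,0,0,-0.004,0.54,0,0,0,0,-0.008,0.64,0,0,0,0,-0.008,0.72,0,0,0,0,-0.008,0.76,0,0,0,0])

```text
time_s: 7.5
tcp_pos: [0.4296, -0.3534, 0.3516]
ee_rot: [-179.9, 0.1, -0.1]
wrist_force: [0.2, -0.4, -1.3]
width: 0.453
gripper_force: 60.7
```

carry_out(deltas=[0,0,0.05,0,0,0,0,0,0.13,0,0,0,0,0,0.22,0,0,0,0,0,0.31,0,0,0,0,0,0.4,0,0,0,0,0,0.47,0,0,0,0,0,0.5,0,0,0,0,0,0.5,0,0,0])

```text
time_s: 8.5
tcp_pos: [0.4301, -0.3513, 0.1022]
ee_rot: [-179.9, 0.1, -0.0]
wrist_force: [0.0, -0.5, -1.3]
width: 0.447
gripper_force: 60.7
```

Run:
```python
from seg import *
im,C=shot('pics/w4.png'); s=env.get_obs(); print(s['time_s'],s['tcp_pos'],s['ee_rot'],s['width'],s['gripper_force'],s['joint_positions'].round(0))
cv2.imwrite('pics/w4b.png',cv2.resize(im[100:320,130:380,::-1],(500,440)))
print(px(C,[(.4313,-.3522,.003),(*s['tcp_pos'][:2],s['tcp_pos'][2]+.0166)]))
go(([.4308,-.3522,s['tcp_pos'][2]],[180,0,0]))
```

```text
8.55 [ 0.43065061 -0.35214767  0.10361776] [ 1.79955898e+02 -3.98175742e-02 -1.79325014e-02] 0.4564994696402433 60.69294333457947 [-51.  13. 108.   0.  59.  39.]
[[257.22449454 200.23067329]
 [257.23425161 289.75641736]]
[0.0003 0.0001 0.    ] [ 0.0002 -0.0002 -0.0001]
```

View pics/w4b.png

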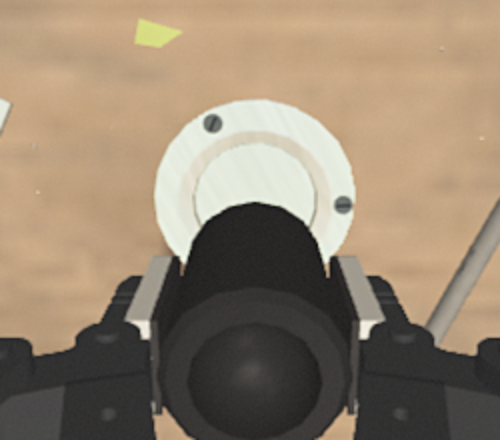

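carry_out(deltas=[0,0,0.03,0,0,0,0,0,0.06,0,0,0,0,0,0.08,0,0,0,0,0,0.095,0,0,0,0,0,0.105,0,0,0,0,0,0.113,0,0,0,0,0,0.113,0,0,0,0,0,0.113,0,0,0])

```text
time_s: 9.55
tcp_pos: [0.4303, -0.3522, 0.0465]
ee_rot: [180.0, -0.0, -0.0]
wrist_force: [0.8, -0.4, -1.1]
width: 0.449
gripper_force: 60.8
```

Run:
```python
from h import *
s=env.get_obs(); print(s['tcp_pos'],s['wrist_force'],s['ft_torque'],s['width'])
```

```text
[ 0.43031069 -0.35216051  0.04649256] [ 0.76386152 -0.37745686 -1.06275678] [-0.04426654 -0.03465061  0.02925872] 0.44879147593099605
```

carry_out(deltas=[0,0,0,0,0,0,0,0,0,0,0,0,0,0,0,0,0,0,0,0,0,0,0,0,0,0,0,0,0,0,0,0,0,0,0,0,0,0,0,0,0,0,0,0,0,0,0,0], jaw=-1)

```text
time_s: 10.55
tcp_pos: [0.4302, -0.3519, 0.0463]
ee_rot: [-180.0, 0.0, -0.0]
wrist_force: [-0.3, -0.6, -0.1]
width: 0.999
gripper_force: 0.0
```

carry_out(deltas=[0,0,-0.03,0,0,0,0,0,-0.09,0,0,0,0,0,-0.18,0,0,0,0,0,-0.28,0,0,0,0,0,-0.38,0,0,0,0,0,-0.47,0,0,0,0,0,-0.5,0,0,0,0,0,-0.5,0,0,0])

```text
time_s: 11.55
tcp_pos: [0.4303, -0.3521, 0.2972]
ee_rot: [179.9, -0.1, -0.0]
wrist_force: [0.4, 0.0, -0.5]
width: 1.0
gripper_force: 0.0
```

Run:
```python
from h import *
im,C=shot('pics/w5.png'); s=env.get_obs(); print(s['time_s'],s['tcp_pos'],s['width'])
cv2.imwrite('pics/w5b.png',cv2.resize(im[100:320,150:370,::-1],(600,600)))
print(px(C,[(.4313,-.3522,.003),(.4313,-.3522,.063)]))
go(([.4205,.318,.30],[180,0,0]),([.4205,.318,.16],[180,0,0]))
```

```text
11.6 [ 0.42980673 -0.35152311  0.29526559] 1.0021085567225985
[[256.0003629  160.48454666]
 [255.96399931 168.37004553]]
[-0.0196 -1.339  -0.0079] [-0.0004  0.0003 -0.0002]
[-0.0193 -1.3387  0.2721] [-0.0004  0.0003 -0.0002]
```

View pics/w5b.png

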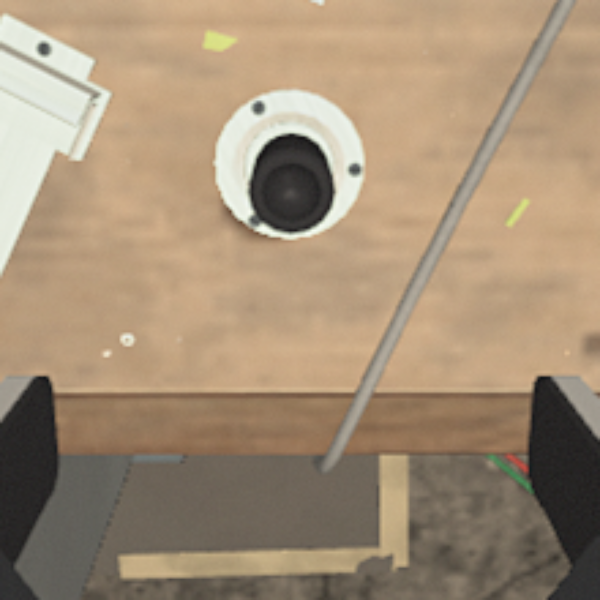

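carry_out(deltas=[0,-0.05,-0.03,0,0,0,0,-0.15,-0.06,0,0,0,0,-0.26,-0.06,0,0,0,0,-0.37,-0.06,0,0,0,0,-0.48,-0.06,0,0,0,-0.01,-0.59,-0.06,0,0,0,-0.01,-0.7,-0.06,0,0,0,-0.02,-0.81,-0.06,0,0,0])

```text
time_s: 12.6
tcp_pos: [0.4193, 0.0548, 0.3237]
ee_rot: [-180.0, 0.2, -0.1]
wrist_force: [0.1, -0.1, -0.8]
width: 1.002
gripper_force: 0.0
```

carry_out(deltas=[0,-0.11,0.02,0,0,0,0,-0.22,0.07,0,0,0,0,-0.33,0.13,0,0,0,0,-0.42,0.2,0,0,0,0,-0.49,0.27,0,0,0,0,-0.529,0.33,0,0,0,0,-0.529,0.33,0,0,0,0,-0.529,0.33,0,0,0])

```text
time_s: 13.6
tcp_pos: [0.4205, 0.3169, 0.161]
ee_rot: [180.0, 0.1, -0.1]
wrist_force: [0.2, 0.4, 0.7]
width: 1.002
gripper_force: 0.0
```

Run:
```python
from seg import *
im,C=shot('pics/w6.png'); s=env.get_obs(); print(s['time_s'],s['tcp_pos'],s['ee_rot'],s['width'])
cv2.imwrite('pics/w6b.png',cv2.resize(im[100:320,150:370,::-1],(440,440)))
print(px(C,[(.4205,.318,.06)]))
m=(im.max(2)<75).astype(np.uint8); m[290:]=0; m[:,:180]=0; m[:,335:]=0
blobs(m,C,.06,800)
# top ring bottom edge = nearest silhouette
n,l,st,ce=cv2.connectedComponentsWithStats(m); i=1+np.argmax(st[1:,4]); print(st[i])
x,y,w,h,_=st[i]
print(ray(C,[(x+w/2,y+h-.5)],.06)*1000, ray(C,[(x+w/2,y)],.0)*1000)
```

```text
13.65 [0.42103336 0.31703254 0.16191103] [-1.79993291e+02 -3.96506258e-02 -8.50225850e-02] 1.00511973347313
[[254.44052921 201.05218564]]
px [306.  20.] 1074 rect [548.5 283. ] [38.4 22.1] 89.9 ell [array([550., 283.]), array([28.5, 42.8]), np.float64(2.0)]
px [253. 196.] 3689 rect [423.5 320.3] [59.4 51.7] 20.4 ell [array([423.4, 318.8]), array([51.1, 60.5]), np.float64(89.3)]
[ 221  158   66   75 3689]
[[393.6853267  318.46730877]] [[445.27886325 318.72323005]]
```

View pics/w6b.png

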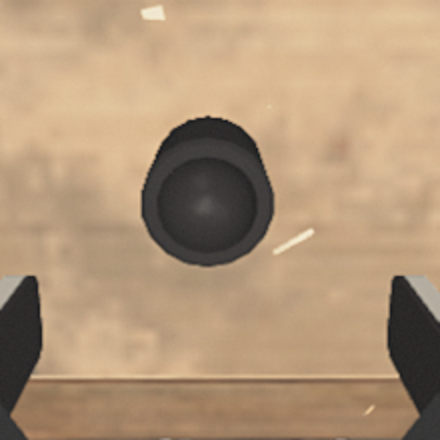

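carry_out(deltas=[0,-0.003,0.03,0,0,0,-0.001,-0.003,0.08,0,0,0,-0.001,-0.003,0.13,0,0,0,-0.001,-0.003,0.18,0,0,0,-0.001,-0.003,0.22,0,0,0,-0.001,-0.003,0.236,0,0,0,-0.001,-0.003,0.236,0,0,0,-0.001,-0.003,0.236,0,0,0])

```text
time_s: 14.65
tcp_pos: [0.4209, 0.3193, 0.0442]
ee_rot: [-180.0, -0.1, -0.1]
wrist_force: [1.1, 0.4, -0.2]
width: 0.997
gripper_force: 0.0
```

carry_out(deltas=[0,0,0,0,0,0,0,0,0,0,0,0,0,0,0,0,0,0,0,0,0,0,0,0,0,0,0,0,0,0,0,0,0,0,0,0,0,0,0,0,0,0,0,0,0,0,0,0], jaw=1)

```text
time_s: 15.65
tcp_pos: [0.4209, 0.3195, 0.0443]
ee_rot: [-180.0, -0.1, -0.0]
wrist_force: [-0.8, 0.3, 6.1]
width: 0.613
gripper_force: 63.2
```

Run:
```python
from h import *
s=env.get_obs(); print(s['tcp_pos'],s['ee_rot'],s['wrist_force'])
go(([.42,.318,.36],[180,0,0]),([.52,.0,.36],[180,0,0]),([.6118,-.2018,.36],[180,0,0]))
```

```text
[0.42087974 0.31946415 0.04430693] [-1.79959838e+02 -8.64972997e-02 -3.48342681e-02] [-0.80084959  0.25942187  6.13540062]
[-0.0008  0.0025 -0.6314] [-0.0002 -0.0005 -0.0002]
[ 0.1996  0.6384 -0.6315] [-0.0002 -0.0005 -0.0002]
[ 0.3834  1.0419 -0.6315] [-0.0002 -0.0005 -0.0002]
```

carry_out(deltas=[0,0,-0.06,0,0,0,0,0,-0.16,0,0,0,0,0,-0.28,0,0,0,0,0,-0.4,0,0,0,0,0.02,-0.52,0,0,0,0.02,0.07,-0.6,0,0,0,0.05,0.15,-0.63,0,0,0,0.08,0.25,-0.63,0,0,0])

```text
time_s: 16.65
tcp_pos: [0.4605, 0.1933, 0.3596]
ee_rot: [-180.0, -0.1, 0.1]
wrist_force: [0.5, -0.2, -2.2]
width: 0.617
gripper_force: 63.7
```

carry_out(deltas=[0.04,0.1,0,0,0,0,0.08,0.21,0,0,0,0,0.12,0.32,0,0,0,0,0.16,0.43,0,0,0,0,0.2,0.54,0,0,0,0,0.24,0.65,0,0,0,0,0.28,0.74,0,0,0,0,0.303,0.7926,0,0,0,0])

```text
time_s: 17.65
tcp_pos: [0.6113, -0.2046, 0.3566]
ee_rot: [-179.9, 0.1, -0.2]
wrist_force: [-0.9, -0.4, -2.1]
width: 0.617
gripper_force: 63.6
```

carry_out(deltas=[0,0,0.05,0,0,0,0,0,0.13,0,0,0,0,0,0.22,0,0,0,0,0,0.31,0,0,0,0,0,0.4,0,0,0,0,0,0.47,0,0,0,0,0,0.5,0,0,0,0,0,0.5,0,0,0])

```text
time_s: 18.65
tcp_pos: [0.6107, -0.202, 0.1072]
ee_rot: [-179.9, 0.1, -0.0]
wrist_force: [1.1, -0.5, -1.1]
width: 0.617
gripper_force: 63.6
```

Run:
```python
from seg import *
im,C=shot('pics/w7.png'); s=env.get_obs(); print(s['time_s'],s['tcp_pos'],s['ee_rot'],s['width'],s['gripper_force'],s['joint_positions'].round(0))
cv2.imwrite('pics/w7b.png',cv2.resize(im[100:320,130:380,::-1],(500,440)))
print(px(C,[(.6118,-.2018,.003),(.6118+.0465,-.2018,.002),(*s['tcp_pos'][:2],s['tcp_pos'][2]+.0157)]))
go(([.6125,-.2018,s['tcp_pos'][2]],[180,0,0]))
```

```text
18.7 [ 0.61164522 -0.20256995  0.10894643] [ 1.79978069e+02 -4.01437353e-02 -4.12783174e-02] 0.6170542321461976 63.60973579343408 [-28.  23.  95.  -0.  62.  62.]
[[255.75248741 198.39835725]
 [255.59796823 139.38438985]
 [256.42385805 288.12712874]]
[ 0.0017 -0.0015  0.    ] [ 0.0001 -0.0002 -0.0002]
```

View pics/w7b.png

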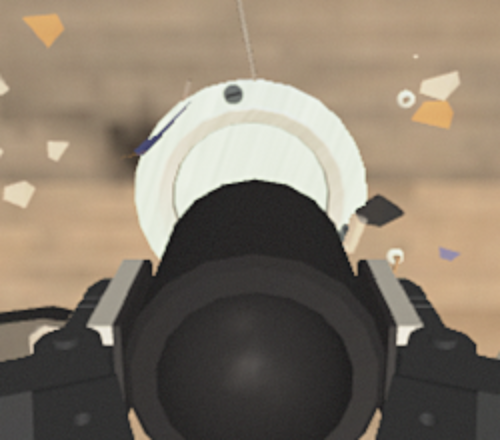

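carry_out(deltas=[0.001,-0.0015,0.03,0,0,0,0.001,-0.0015,0.06,0,0,0,0.001,-0.0015,0.085,0,0,0,0.001,-0.0015,0.1,0,0,0,0.001,-0.0015,0.112,0,0,0,0.001,-0.0015,0.122,0,0,0,0.001,-0.0015,0.122,0,0,0,0.001,-0.0015,0.122,0,0,0])

```text
time_s: 19.7
tcp_pos: [0.6119, -0.2017, 0.0474]
ee_rot: [180.0, -0.0, -0.0]
wrist_force: [-0.1, -0.0, -2.6]
width: 0.615
gripper_force: 63.7
```

Run:
```python
from h import *
s=env.get_obs(); print(s['tcp_pos'],s['wrist_force'],s['ft_torque'],s['width'])
```

```text
[ 0.61189341 -0.20167536  0.047438  ] [-0.11021026 -0.01439375 -2.57418375] [ 0.02925782 -0.03722366 -0.10350179] 0.61482052242034
```

carry_out(deltas=[0,0,0,0,0,0,0,0,0,0,0,0,0,0,0,0,0,0,0,0,0,0,0,0,0,0,0,0,0,0,0,0,0,0,0,0,0,0,0,0,0,0,0,0,0,0,0,0], jaw=-1)

```text
time_s: 20.7
tcp_pos: [0.6118, -0.2016, 0.0473]
ee_rot: [-180.0, 0.0, -0.0]
wrist_force: [-0.6, 0.5, -0.5]
width: 1.001
gripper_force: 0.0
```

carry_out(deltas=[0,0,-0.03,0,0,0,0,0,-0.09,0,0,0,0,0,-0.18,0,0,0,0,0,-0.28,0,0,0,0,0,-0.38,0,0,0,0,0,-0.48,0,0,0,0,0,-0.56,0,0,0,0,0,-0.56,0,0,0])

```text
time_s: 21.7
tcp_pos: [0.6132, -0.2023, 0.3338]
ee_rot: [179.7, -0.5, -0.0]
wrist_force: [-0.0, 0.4, 0.3]
width: 1.002
gripper_force: 0.0
```

Run:
```python
from seg import *
im,C=shot('pics/w8.png'); s=env.get_obs(); print(s['time_s'],s['tcp_pos'],s['ee_rot'],s['width'])
m=(im.max(2)<75).astype(np.uint8); m[270:]=0
blobs(m,C,.063,300); print(px(C,[(.6118,-.2018,.063)]))
m=(im.min(2)>165).astype(np.uint8); m[300:]=0; m=cv2.morphologyEx(m,cv2.MORPH_CLOSE,np.ones((3,3))); blobs(m,C,.003,1000)
go(([.596,.272,.33],[180,0,-7.8]),([.596,.272,.16],[180,0,-7.8]))
```

```text
21.75 [ 0.61230647 -0.20188142  0.33055758] [ 1.79861492e+02 -2.60627034e-01 -3.83524497e-02] 0.9922085983707214
px [ 52. 165.] 2244 rect [606.7  62.2] [97.3 56.9] 42.8 ell [array([607.2,  65.6]), array([ 63.7, 135.8]), np.float64(131.9)]
px [255. 166.] 1208 rect [ 612.5 -203.3] [50.8 55.2] 68.6 ell [array([ 612.6, -202.5]), array([50.6, 56.4]), np.float64(94.3)]
px [159. 257.] 595 rect [482.7 -53. ] [45.6 50. ] 89.7 ell [array([478.1, -56.2]), array([48.7, 62.7]), np.float64(50.3)]
px [352. 258.] 726 rect [ 481.4 -349.7] [63.6 50.2] 89.7 ell [array([ 476.9, -341. ]), array([52. , 82.4]), np.float64(147.9)]
[[254.8505282  166.59946489]]
px [245.  68.] 1114 rect [ 759.2 -201.5] [ 42.4 172.2] 50.5 ell [array([ 761.2, -202.1]), array([ 51.7, 182.3]), np.float64(51.2)]
px [83. 75.] 2304 rect [743.1  61.6] [ 94.2 111.6] 4.5 ell [array([739.2,  61.5]), array([ 95.5, 111.4]), np.float64(167.9)]
px [254. 154.] 1456 rect [ 612.  -201.1] [92.  90.7] 89.8 ell [array([ 611.6, -201.2]), array([92.1, 92.8]), np.float64(16.5)]
px [355. 177.] 3180 rect [ 581.2 -359.6] [ 66.2 124.1] 68.8 ell [array([ 581.5, -357.6]), array([ 96.9, 151.3]), np.float64(68.0)]
px [255. 261.] 2507 rect [ 430.6 -200.6] [ 83.4 147. ] 63.3 ell [array([ 434.2, -199. ]), array([100.4, 157.6]), np.float64(59.3)]
[-0.0333 -0.9477 -0.0013] [ 0.0007 -0.0015  0.0431]
[-0.0348 -0.9486  0.3387] [ 0.0007 -0.0015  0.0431]
```

carry_out(deltas=[0,-0.07,0,0,0,0,-0.01,-0.18,0,0,0,0.01,-0.01,-0.3,0,0,0,0.02,-0.02,-0.42,0,0,0,0.03,-0.03,-0.54,0,0,0,0.04,-0.03,-0.66,0.02,0,0,0.043,-0.034,-0.78,0.06,0,0,0.043,-0.034,-0.87,0.13,0,0,0.043])

```text
time_s: 22.75
tcp_pos: [0.5946, 0.2358, 0.2619]
ee_rot: [-180.0, -0.1, -7.7]
wrist_force: [1.2, -0.1, 0.3]
width: 1.001
gripper_force: 0.0
```

Run:
```python
from h import *
go(([.596,.272,.16],[180,0,-7.8]))
```

```text
[-0.0072 -0.0721  0.2038] [-0.0002 -0.0004  0.0005]
```

carry_out(deltas=[-0.002,-0.03,0.06,0,0,0,-0.005,-0.055,0.13,0,0,0,-0.007,-0.072,0.18,0,0,0,-0.007,-0.072,0.2,0,0,0,-0.007,-0.072,0.2,0,0,0,-0.007,-0.072,0.2,0,0,0,-0.007,-0.072,0.2,0,0,0,-0.007,-0.072,0.2,0,0,0])

```text
time_s: 23.75
tcp_pos: [0.5969, 0.2695, 0.1632]
ee_rot: [-180.0, -0.1, -7.8]
wrist_force: [-0.3, -0.9, -0.1]
width: 1.0
gripper_force: 0.0
```

Run:
```python
from seg import *
im,C=shot('pics/w9.png'); s=env.get_obs(); print(s['time_s'],s['tcp_pos'],s['ee_rot'],s['width'])
cv2.imwrite('pics/w9b.png',cv2.resize(im[100:320,150:370,::-1],(660,660),interpolation=cv2.INTER_CUBIC))
m=(im.max(2)<75).astype(np.uint8); m[290:]=0; m[:,:180]=0; m[:,335:]=0
blobs(m,C,.036,800); blobs(m,C,0,800)
```

```text
23.8 [0.59676018 0.26950689 0.16294345] [-1.79977366e+02 -5.24518529e-02 -7.78944853e+00] 0.9988088324909389
px [253. 189.] 4478 rect [598.4 272. ] [40.4 90.6] 82.0 ell [array([598.6, 273.4]), array([ 52.4, 114.1]), np.float64(81.0)]
px [253. 189.] 4478 rect [588.7 273.9] [ 46.3 104. ] 82.0 ell [array([590.1, 274.5]), array([ 59.8, 132.7]), np.float64(81.4)]
```

View pics/w9b.png

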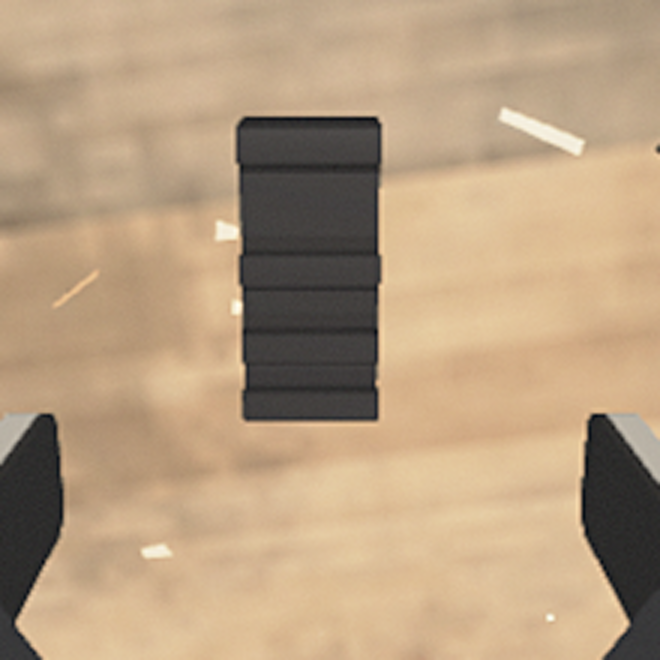

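carry_out(deltas=[0.002,-0.005,0.03,0,0,0,0.002,-0.005,0.08,0,0,0,0.002,-0.005,0.14,0,0,0,0.002,-0.005,0.2,0,0,0,0.002,-0.005,0.24,0,0,0,0.002,-0.005,0.258,0,0,0,0.002,-0.005,0.258,0,0,0,0.002,-0.005,0.258,0,0,0])

```text
time_s: 24.8
tcp_pos: [0.5988, 0.2722, 0.0346]
ee_rot: [-179.9, -0.1, -7.8]
wrist_force: [-0.3, -0.2, 1.0]
width: 0.997
gripper_force: 0.0
```

carry_out(deltas=[0,0,0,0,0,0,0,0,0,0,0,0,0,0,0,0,0,0,0,0,0,0,0,0,0,0,0,0,0,0,0,0,0,0,0,0,0,0,0,0,0,0,0,0,0,0,0,0], jaw=1)

```text
time_s: 25.8
tcp_pos: [0.5984, 0.2721, 0.0341]
ee_rot: [-180.0, -0.1, -7.8]
wrist_force: [-0.2, 0.8, 6.2]
width: 0.48
gripper_force: 63.0
```

Run:
```python
from h import *
s=env.get_obs(); print(s['tcp_pos'],s['ee_rot'],s['wrist_force'])
p=s['tcp_pos']; u=np.array([np.cos(np.radians(-7.8)),np.sin(np.radians(-7.8))])
off=u@(np.array([.5983,.272])-p[:2]); print('roller ahead along x by',off)
v=np.array([np.cos(np.radians(-21.2)),np.sin(np.radians(-21.2))]); T=np.array([.5812,-.3602])-off*v; print(T)
go(([*p[:2],.36],[180,0,-7.8]),([.59,0,.36],[180,0,-14]),([*T,.36],[180,0,-21.2]))
```

```text
[0.59843866 0.2720607  0.03412647] [-1.79969096e+02 -7.60328121e-02 -7.77730161e+00] [-0.21995077  0.84617615  6.24401499]
roller ahead along x by -0.00012914071474573753
[ 0.5813204 -0.3602467]
[ 9.000e-04 -4.000e-04 -6.517e-01] [-0.0002 -0.0004  0.0001]
[ 0.0578  0.541  -0.652 ] [-0.0002 -0.0004  0.0346]
[ 0.1381  1.2573 -0.6522] [-0.0002 -0.0004  0.0746]
```

carry_out(deltas=[0,0,-0.05,0,0,0,0,0,-0.15,0,0,0,0,0,-0.27,0,0,0,0,0,-0.39,0,0,0,0,0.02,-0.51,0,0,0,0.005,0.07,-0.6,0,0,0,0.015,0.15,-0.645,0,0,0,0.028,0.25,-0.652,0,0,0])

```text
time_s: 26.8
tcp_pos: [0.5948, 0.1455, 0.3607]
ee_rot: [-180.0, -0.1, -7.7]
wrist_force: [0.1, -0.6, -2.0]
width: 0.477
gripper_force: 62.4
```

carry_out(deltas=[0.011,0.1,0,0,0,0,0.023,0.21,0,0,0,0,0.035,0.32,0,0,0,0,0.047,0.43,0,0,0,0,0.059,0.54,0,0,0,0,0.07,0.64,0,0,0,0,0.08,0.73,0,0,0,0,0.09,0.82,0,0,0,0])

```text
time_s: 27.8
tcp_pos: [0.5831, -0.2675, 0.3575]
ee_rot: [-179.9, 0.1, -7.8]
wrist_force: [0.2, 0.5, -2.7]
width: 0.482
gripper_force: 62.4
```

carry_out(deltas=[0.008,0.07,0,0,0,0.015,0.014,0.13,0.04,0,0,0.03,0.02,0.17,0.11,0,0,0.045,0.02,0.187,0.2,0,0,0.06,0.02,0.187,0.29,0,0,0.0746,0.02,0.187,0.37,0,0,0.0746,0.02,0.187,0.42,0,0,0.0746,0.02,0.187,0.42,0,0,0.0746])

```text
time_s: 28.8
tcp_pos: [0.579, -0.3584, 0.1448]
ee_rot: [-179.8, 0.5, -21.2]
wrist_force: [-0.0, -0.2, -1.8]
width: 0.481
gripper_force: 62.3
```

Run:
```python
from seg import *
for i in range(2): env.read_camera('top')
im,C=shot('pics/w10.png'); s=env.get_obs(); print(s['time_s'],s['tcp_pos'],s['ee_rot'],s['width'],s['gripper_force'])
K=cv2.resize(im[80:320,130:380,::-1],(750,720)); 
cv2.imwrite('pics/w10b.png',cv2.resize(K,(600,576)))
c=np.array([.5812,-.3602]); v=np.array([.9323,-.3616]); w=np.array([.3616,.9323])
P=[(*(c+a*v+b*w),.002) for a,b in [(.062,.033),(.062,-.033),(-.062,.033),(-.062,-.033)]]
print(((px(C,P)-[130,80])*2.4).round(0))
go(([.5813,-.3602,s['tcp_pos'][2]],[180,0,-21.2]))
```

```text
28.95 [ 0.58159504 -0.36063152  0.1505801 ] [ 1.79964712e+02 -1.01112508e-01 -2.12116000e+01] 0.4760303162203337 62.31725871562958
[[213.  94.]
 [392.  93.]
 [224. 400.]
 [382. 400.]]
[-0.0009 -0.0006 -0.    ] [ 0.0002 -0.0006 -0.0001]
```

View pics/w10b.png

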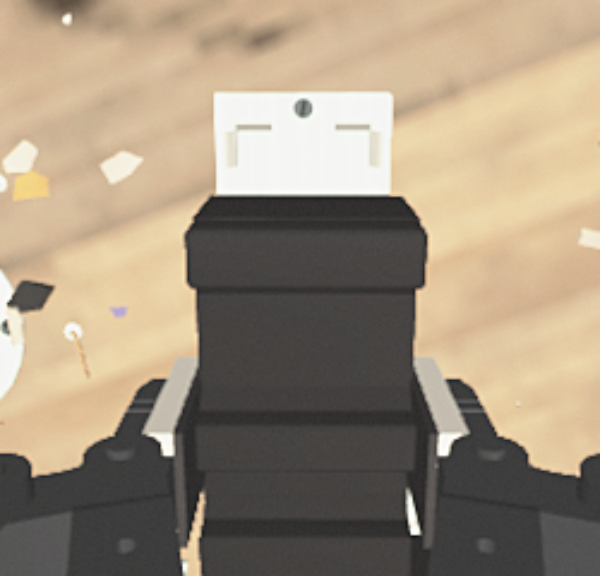

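carry_out(deltas=[-0.001,-0.001,0.05,0,0,0,-0.001,-0.001,0.1,0,0,0,-0.001,-0.001,0.15,0,0,0,-0.001,-0.001,0.19,0,0,0,-0.001,-0.001,0.212,0,0,0,-0.001,-0.001,0.226,0,0,0,-0.001,-0.001,0.226,0,0,0,-0.001,-0.001,0.226,0,0,0])

```text
time_s: 29.95
tcp_pos: [0.5814, -0.36, 0.0372]
ee_rot: [180.0, -0.1, -21.2]
wrist_force: [-0.2, 0.1, -1.0]
width: 0.478
gripper_force: 62.6
```

Run:
```python
from h import *
s=env.get_obs(); print(s['tcp_pos'],s['wrist_force'],s['ft_torque'],s['width'])
```

```text
[ 0.5813722  -0.36002518  0.03715947] [-0.17057144  0.09838301 -0.95547354] [-0.03800976 -0.03480792 -0.0244173 ] 0.47791274378157383
```

carry_out(deltas=[0,0,0,0,0,0,0,0,0,0,0,0,0,0,0,0,0,0,0,0,0,0,0,0,0,0,0,0,0,0,0,0,0,0,0,0,0,0,0,0,0,0,0,0,0,0,0,0], jaw=-1)

```text
time_s: 30.95
tcp_pos: [0.5808, -0.3596, 0.0363]
ee_rot: [-180.0, -0.0, -21.2]
wrist_force: [0.4, 0.4, 0.2]
width: 0.999
gripper_force: 0.0
```

carry_out(deltas=[0,0,-0.03,0,0,0,0,0,-0.09,0,0,0,0,0,-0.18,0,0,0,0,0,-0.28,0,0,0,0,0,-0.38,0,0,0,0,0,-0.48,0,0,0,0,0,-0.58,0,0,0,0,0,-0.6,0,0,0])

```text
time_s: 31.95
tcp_pos: [0.5819, -0.3604, 0.3432]
ee_rot: [179.8, -0.5, -21.2]
wrist_force: [0.0, -0.7, -0.2]
width: 0.998
gripper_force: 0.0
```

Run:
```python
from seg import *
im,C=shot('pics/w11.png'); s=env.get_obs(); print(s['time_s'],s['tcp_pos'],s['ee_rot'],s['width'])
m=(im.max(2)<75).astype(np.uint8); m[270:]=0
blobs(m,C,.039,300)
go(([.5887,.0935,.33],[180,0,-21.2]),([.5887,.0935,.33],[180,0,42.9]))
```

```text
32.0 [ 0.58161911 -0.36021498  0.34182071] [179.84609116  -0.42441903 -21.20647682] 0.9986444514863723
px [390.  12.] 578 rect [ 702.  -599.3] [11.6 86.5] 0.8 ell [array([ 700.5, -593.6]), array([15.8, 91.8]), np.float64(177.9)]
px [256. 162.] 1641 rect [ 580.  -360.1] [39.2 90.3] 68.7 ell [array([ 580.1, -361.5]), array([ 59.6, 101.6]), np.float64(68.5)]
px [150. 182.] 1416 rect [ 609.8 -203. ] [53.6 73.7] 8.5 ell [array([ 610. , -202.1]), array([55. , 75.1]), np.float64(10.2)]
px [ 17. 245.] 554 rect [593.8  38.7] [61.5 28.9] 43.1 ell [array([596.9,  38.8]), array([33.2, 71.4]), np.float64(136.5)]
px [286. 252.] 746 rect [ 429.9 -353.6] [38.4 63.5] 78.3 ell [array([ 429.5, -353. ]), array([40.9, 65.2]), np.float64(82.3)]
px [159. 257.] 595 rect [ 503.6 -155.5] [49.6 54.3] 68.6 ell [array([ 502.3, -154.3]), array([61.3, 69.8]), np.float64(57.1)]
px [355. 257.] 603 rect [ 383.2 -463.2] [52.  54.4] 68.6 ell [array([ 381.6, -457. ]), array([53.3, 66.4]), np.float64(102.0)]
[-0.3152 -0.8512  0.019 ] [ 0.0009 -0.0024 -0.    ]
[-0.3152 -0.8512  0.019 ] [ 0.0021 -0.0016 -0.3561]
```

carry_out(deltas=[-0.025,-0.07,0,0,0,0,-0.065,-0.18,0,0,0,-0.03,-0.105,-0.29,0,0,0,-0.06,-0.145,-0.4,0,0,0,-0.09,-0.19,-0.51,0,0,0,-0.12,-0.23,-0.62,0,0,0,-0.15,-0.27,-0.73,0,0,0,-0.18,-0.305,-0.83,0,0,0,-0.21])

```text
time_s: 33.0
tcp_pos: [0.5877, 0.0846, 0.3346]
ee_rot: [-179.9, 0.1, 16.8]
wrist_force: [0.8, -1.0, 0.5]
width: 0.999
gripper_force: 0.0
```

Run:
```python
from h import *
s=env.get_obs(); print(s['time_s'],s['tcp_pos'],s['ee_rot'])
go(([.5887,.0935,.15],[180,0,42.9]))
```

```text
33.0 [0.58772703 0.08461199 0.33460871] [-1.79944918e+02  1.42739484e-01  1.67925726e+01]
[ 0.0079 -0.0161  0.3692] [-0.0005  0.0007 -0.145 ]
```

carry_out(deltas=[0.003,-0.006,0.05,0,0,-0.03,0.006,-0.012,0.13,0,0,-0.07,0.008,-0.016,0.22,0,0,-0.11,0.008,-0.016,0.31,0,0,-0.14,0.008,-0.016,0.36,0,0,-0.145,0.008,-0.016,0.37,0,0,-0.145,0.008,-0.016,0.37,0,0,-0.145,0.008,-0.016,0.37,0,0,-0.145])

```text
time_s: 34.0
tcp_pos: [0.5912, 0.0913, 0.1529]
ee_rot: [179.9, -0.1, 42.7]
wrist_force: [0.8, 0.3, -0.1]
width: 1.0
gripper_force: 0.0
```

Run:
```python
from seg import *
env.read_camera('top')
im,C=shot('pics/w12.png'); s=env.get_obs(); print(s['time_s'],s['tcp_pos'],s['ee_rot'],s['width'])
cv2.imwrite('pics/w12b.png',cv2.resize(im[80:320,130:380,::-1],(500,480),interpolation=cv2.INTER_CUBIC))
m=(im.max(2)<90).astype(np.uint8); m[290:]=0; m[:,:165]=0; m[:,350:]=0
m=cv2.morphologyEx(m,cv2.MORPH_OPEN,np.ones((3,3)))
blobs(m,C,.014,800)
```

```text
34.1 [0.59109981 0.09131313 0.15276266] [ 1.79899699e+02 -1.00049221e-01  4.26875106e+01] 1.0005099041099237
px [252. 174.] 7603 rect [595.8  99.8] [108.3  58.7] 42.9 ell [array([593.5,  97.4]), array([ 61., 257.]), np.float64(133.0)]
```

View pics/w12b.png

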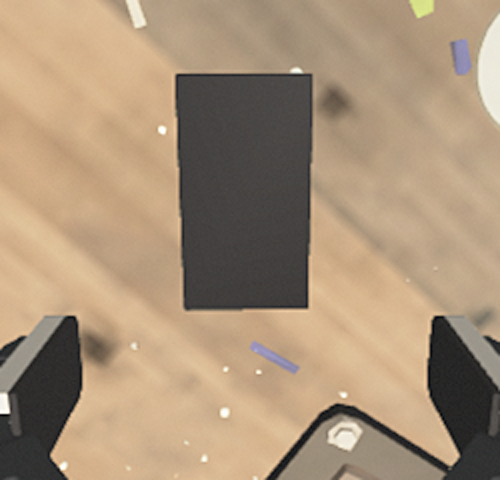

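carry_out(deltas=[-0.001,-0.006,0.03,0,0,0.001,-0.0015,-0.006,0.08,0,0,0.001,-0.0015,-0.006,0.14,0,0,0.001,-0.0015,-0.006,0.2,0,0,0.001,-0.0015,-0.006,0.235,0,0,0.001,-0.0015,-0.006,0.255,0,0,0.001,-0.0015,-0.006,0.262,0,0,0.001,-0.0015,-0.006,0.262,0,0,0.001])

```text
time_s: 35.1
tcp_pos: [0.5883, 0.093, 0.0209]
ee_rot: [179.9, -0.1, 42.5]
wrist_force: [0.2, -0.1, -0.4]
width: 0.997
gripper_force: 0.0
```

carry_out(deltas=[0,0,0,0,0,0,0,0,0,0,0,0,0,0,0,0,0,0,0,0,0,0,0,0,0,0,0,0,0,0,0,0,0,0,0,0,0,0,0,0,0,0,0,0,0,0,0,0], jaw=1)

```text
time_s: 36.1
tcp_pos: [0.5888, 0.093, 0.0216]
ee_rot: [179.9, -0.1, 42.5]
wrist_force: [-0.8, -0.5, 6.4]
width: 0.682
gripper_force: 66.6
```

Run:
```python
from h import *
s=env.get_obs(); print(s['tcp_pos'],s['ee_rot'],s['wrist_force'],s['ft_torque'],s['width'])
```

```text
[0.58878021 0.09300708 0.02155725] [ 1.79916440e+02 -9.18966601e-02  4.25071736e+01] [-0.83217717 -0.5491403   6.41825282] [ 0.07460057  0.13105554 -0.016824  ] 0.6816599537727086
```

```bash
cat > br.py <<'E'
from h import *
B=np.array([.4312,-.1979]); V=rot([0,0,-27.]).as_matrix()
def tcp(cx,cz,deg,cy=0):
    e=[180,deg,-27.]; c=np.r_[B,0]+V@np.array([cx,cy,cz])
    return c-rot(e).as_matrix()@np.array([.00975,0,.0146]),e
E
python3 - <<'E'
from br import *
h=tcp(-.025,.06,11.46); print(h)
go(([.5888,.093,.36],[180,0,42.5]),([*h[0][:2],.36],[180,0,42.5]),([*h[0][:2],.36],[180,0,-27]))
E
```

```text
(array([ 0.40299533, -0.183529  ,  0.0762461 ]), [180, 11.46, -27.0])
[ 0.0011  0.001  -0.6769] [ 0.0005 -0.0005  0.    ]
[-0.6465  0.1576 -0.6777] [ 0.0005 -0.0005  0.    ]
[-0.6465  0.1576 -0.6777] [ 1.000e-04 -7.000e-04  3.862e-01]
```

carry_out(deltas=[0,0,-0.05,0,0,0,0,0,-0.15,0,0,0,0,0,-0.27,0,0,0,0,0,-0.39,0,0,0,0,0,-0.51,0,0,0,0,0,-0.61,0,0,0,-0.01,0.002,-0.67,0,0,0,-0.03,0.007,-0.677,0,0,0])

```text
time_s: 37.1
tcp_pos: [0.5794, 0.0802, 0.3608]
ee_rot: [179.8, -0.2, 42.5]
wrist_force: [0.4, 0.1, -1.7]
width: 0.687
gripper_force: 65.8
```

carry_out(deltas=[-0.06,0.015,0,0,0,0.03,-0.15,0.036,0,0,0,0.08,-0.24,0.058,0,0,0,0.13,-0.33,0.08,0,0,0,0.18,-0.42,0.103,0,0,0,0.23,-0.51,0.125,0,0,0,0.28,-0.59,0.143,0,0,0,0.33,-0.615,0.15,0,0,0,0.38])

```text
time_s: 38.1
tcp_pos: [0.4009, -0.1839, 0.3558]
ee_rot: [-180.0, 0.3, -26.4]
wrist_force: [1.1, 0.2, -2.6]
width: 0.684
gripper_force: 65.7
```

Run:
```python
from br import *
s=env.get_obs(); print(s['time_s'],s['tcp_pos'],s['ee_rot'],s['width'],s['joint_positions'].round(0))
h=tcp(-.025,.06,11.46)
go(([*h[0][:2],.2],[180,0,-27]),([*h[0][:2],.15],h[1]))
```

```text
38.1 [ 0.40088474 -0.18388071  0.35582341] [-179.96495754    0.25258029  -26.3756169 ] 0.6841397336337555 [-39. -19. 111.  -0.  88.  77.]
[ 0.0048 -0.0023  0.3116] [-0.0002  0.0014  0.0035]
[ 0.0053 -0.0023  0.4116] [ 0.0002 -0.0623  0.0035]
```

carry_out(deltas=[0.002,-0.001,0.05,0,0,0.003,0.005,-0.002,0.14,0,-0.01,0.0035,0.005,-0.002,0.24,0,-0.03,0.0035,0.005,-0.002,0.33,0,-0.05,0.0035,0.005,-0.002,0.39,0,-0.0625,0.0035,0.005,-0.002,0.41,0,-0.0625,0.0035,0.005,-0.002,0.41,0,-0.0625,0.0035,0.005,-0.002,0.41,0,-0.0625,0.0035])

```text
time_s: 39.1
tcp_pos: [0.4062, -0.1834, 0.155]
ee_rot: [179.9, 11.1, -26.5]
wrist_force: [0.3, 0.3, -2.0]
width: 0.688
gripper_force: 65.7
```

Run:
```python
from br import *
env.read_camera('top'); env.read_camera('top')
im,C=shot('pics/w13.png'); s=env.get_obs(); print(s['time_s'],s['tcp_pos'],s['ee_rot'],s['width'])
h=tcp(-.025,.06,11.46); go(h,tcp(-.025,.0245,11.46))
# predicted bracket points and measured lines drawn
def P(a): return px(C,[np.r_[B,0]+V@np.array(q)/1000 for q in a])
o=cv2.resize(im[:,:,::-1],None,fx=1.5,fy=1.5,interpolation=cv2.INTER_CUBIC).copy()
for a in ([(61,-33,4),(61,33,4)],[(44,-33,26),(44,33,26)],[(57,-33,26),(57,33,26)],[(24,-32,17),(54,-32,17)],[(24,32,17),(54,32,17)],[(24,-32,4),(24,32,4)]):
    q=P(a)*1.5; cv2.line(o,tuple(map(int,q[0])),tuple(map(int,q[1])),(0,0,255),1)
cv2.imwrite('pics/w13b.png',o)
```

```text
39.25 [ 0.40626662 -0.18338792  0.15503557] [179.90814462  11.09312619 -26.53608257] 0.6826110280854546
[0.0247 0.0029 0.1557] [ 0.001  -0.002   0.0025]
[0.0384 0.0028 0.2254] [ 0.001  -0.002   0.0025]
```

View pics/w13b.png

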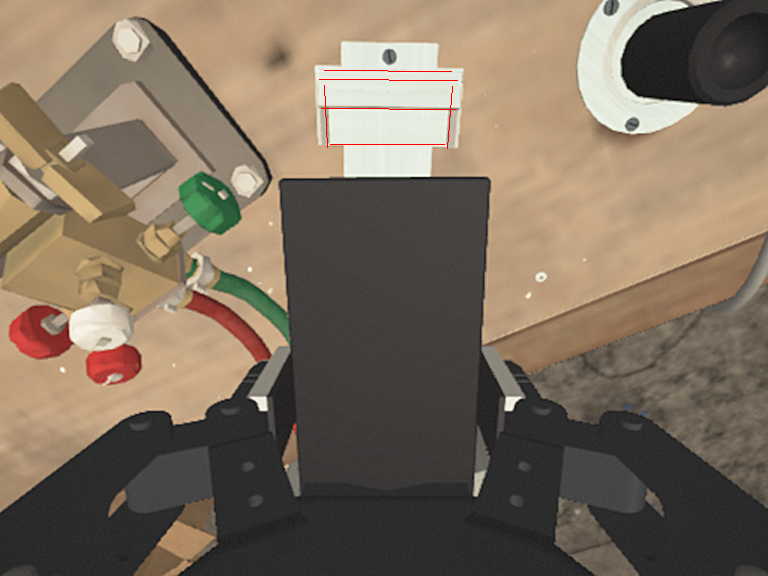

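Run:
```python
from br import *
im1,C1=load('pics/w1.png'); im2,C2=load('pics/w13.png')
def green(im,box):
    h=cv2.cvtColor(im,cv2.COLOR_RGB2HSV); m=(h[...,0]>55)&(h[...,0]<90)&(h[...,1]>120)
    k=np.zeros_like(m); x0,y0,x1,y1=box; k[y0:y1,x0:x1]=m[y0:y1,x0:x1]; v,u=np.nonzero(k); return np.array([u.mean(),v.mean()]),(u.min(),u.max(),v.min(),v.max())
a,b1=green(im1,(125,225,165,265)); b,b2=green(im2,(110,105,170,165)); print(a,b1,b,b2)
def rd(C,uv): K,R,o=C; d=R@np.linalg.inv(K)@np.r_[uv,1]; return o,d/np.linalg.norm(d)
o1,d1=rd(C1,a); o2,d2=rd(C2,b)
t=np.linalg.lstsq(np.c_[d1,-d2],o2-o1,rcond=None)[0]; p=o1+t[0]*d1; q=o2+t[1]*d2
print(p,q,np.linalg.norm(p-q)); print('in bracket frame',V.T@((p+q)/2-np.r_[B,0]))
```

```text
[143.60493827 240.72839506] (np.int64(139), np.int64(150), np.int64(236), np.int64(246)) [139.19727177 135.48583421] (np.int64(120), np.int64(159), np.int64(115), np.int64(155))
[ 0.47381746 -0.12716088  0.06246411] [ 0.47389999 -0.12764583  0.06222061] 0.0005488856345047833
in bracket frame [0.0060044  0.08217963 0.06234236]
```

carry_out(deltas=[0.008,0.001,0.04,0.001,-0.002,0.0025,0.018,0.002,0.1,0.001,-0.002,0.0025,0.0247,0.002,0.15,0.001,-0.002,0.0025,0.028,0.002,0.175,0.001,-0.002,0.0025,0.033,0.002,0.2,0.001,-0.002,0.0025,0.037,0.002,0.217,0.001,-0.002,0.0025,0.0384,0.002,0.225,0.001,-0.002,0.0025,0.0384,0.002,0.225,0.001,-0.002,0.0025])

```text
time_s: 40.25
tcp_pos: [0.4026, -0.1827, 0.0398]
ee_rot: [-180.0, 11.6, -27.0]
wrist_force: [0.3, -0.1, -1.1]
width: 0.684
gripper_force: 65.7
```

Run:
```python
from br import *
env.read_camera('top')
im,C=shot('pics/w14.png'); s=env.get_obs(); print(s['time_s'],s['tcp_pos'],s['ee_rot'],s['width'],s['wrist_force'])
go(tcp(-.025,.0235,11.46,.0005),tcp(-.005,.0235,11.46,.0005),tcp(.0005,.0235,11.46,.0005))
print('front edge px',px(C,[(np.r_[B,0]+V@np.array([-25+55.3,y+.5,19.5])/1000) for y in(-30,30)])*1.5)
cv2.imwrite('pics/w14b.png',cv2.resize(im[100:300,150:370,::-1],(660,600),interpolation=cv2.INTER_CUBIC))
```

```text
40.35 [ 0.40279361 -0.18282345  0.04013851] [-179.98488288   11.55129276  -26.98661796] 0.6866494971343438 [-0.05405316  0.40277693 -2.51375908]
[0.0011 0.0001 0.0006] [-0.0001  0.0005  0.0001]
[ 0.0403  0.0001 -0.0074] [-0.0001  0.0005  0.0001]
[ 0.0511  0.0001 -0.0096] [-0.0001  0.0005  0.0001]
front edge px [[491.24606326 178.68970687]
 [276.8529253  178.85792723]]
```

View pics/w14b.png

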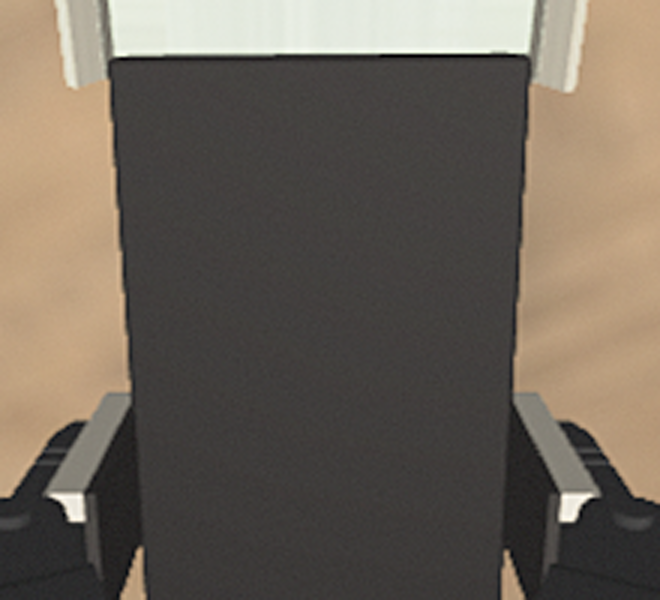

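carry_out(deltas=[0.006,0,-0.001,0,0.0005,0,0.013,0,-0.002,0,0.0005,0,0.02,0,-0.004,0,0.0005,0,0.027,0,-0.005,0,0.0005,0,0.034,0,-0.006,0,0.0005,0,0.0403,0,-0.0074,0,0.0005,0,0.0403,0,-0.0074,0,0.0005,0,0.0403,0,-0.0074,0,0.0005,0])

```text
time_s: 41.35
tcp_pos: [0.4197, -0.192, 0.039]
ee_rot: [180.0, 11.6, -27.0]
wrist_force: [0.2, -2.9, -1.6]
width: 0.684
gripper_force: 67.0
```

Run:
```python
from br import *
s=env.get_obs(); print(s['time_s'],s['tcp_pos'],s['ee_rot'],s['width'],V.T@s['wrist_force'],s['ft_torque'])
R=rot(s['ee_rot']).as_matrix(); print('plate c in bracket',V.T@(s['tcp_pos']+R@[.00975,0,.0146]-np.r_[B,0]))
go(tcp(.0005,.0235,11.46,.0005),tcp(.0015,.0235,11.46,.0005))
```

```text
41.35 [ 0.41970255 -0.19203953  0.03901587] [179.96323688  11.62655755 -26.96954548] 0.6837145808029307 [ 1.48380683 -2.54337517 -1.55431571] [-0.30966856 -0.10068986  0.01667911]
plate c in bracket [-6.29731524e-03 -3.87624304e-06  2.27505016e-02]
[ 0.0129 -0.001  -0.0042] [0.0002 0.0009 0.0002]
[ 0.0149 -0.001  -0.0046] [0.0002 0.0009 0.0002]
```

carry_out(deltas=[0.002,0.001,0,0,0,0,0.004,0.001,-0.001,0,0,0,0.006,0.001,-0.001,0,0,0,0.008,0.001,-0.002,0,0,0,0.01,0.001,-0.002,0,0,0,0.012,0.001,-0.003,0,0,0,0.012,0.001,-0.003,0,0,0,0.012,0.001,-0.003,0,0,0])

```text
time_s: 42.35
tcp_pos: [0.4259, -0.1951, 0.0395]
ee_rot: [-180.0, 11.5, -27.0]
wrist_force: [0.3, -0.5, -2.2]
width: 0.684
gripper_force: 66.9
```

```bash
cat > st.py <<'E'
from br import *
s=env.get_obs(); print(s['time_s'],s['tcp_pos'],s['ee_rot'],s['width'],V.T@s['wrist_force'],s['ft_torque'])
R=rot(s['ee_rot']).as_matrix(); print('plate c in bracket',V.T@(s['tcp_pos']+R@[.00975,0,.0146]-np.r_[B,0]))
E
python3 st.py
```

```text
42.35 [ 0.42594267 -0.19506841  0.03954029] [-179.97201548   11.52405286  -26.98483756] 0.6836871540138617 [ 0.46769649 -0.2678241  -2.1943013 ] [-0.08078221 -0.09698424  0.04221901]
plate c in bracket [0.00066684 0.00014508 0.02328677]
```

carry_out(deltas=[0.001,0,0,0,0,0,0.002,0,0,0,0,0,0.003,0,-0.001,0,0,0,0.003,0,-0.001,0,0,0,0.003,0,-0.001,0,0,0,0.003,0,-0.001,0,0,0,0.003,0,-0.001,0,0,0,0.003,0,-0.001,0,0,0])

```text
time_s: 43.35
tcp_pos: [0.4269, -0.1955, 0.0395]
ee_rot: [-180.0, 11.6, -27.0]
wrist_force: [-5.3, 1.1, -1.5]
width: 0.683
gripper_force: 66.9
```

```bash
python3 st.py
python3 - <<'E'
from br import *
for d in (9,6,3,0): go(tcp(.0003,.011+.0125*d/11.5 if d else .0115,d,0))
E
```

```text
43.35 [ 0.42687101 -0.19549837  0.03950945] [-179.96491994   11.60443051  -26.99088015] 0.6825976777436441 [-5.24051633 -1.41385335 -1.51162659] [ 0.2561051   0.65481328 -0.13907029]
plate c in bracket [0.00166639 0.00018454 0.02324663]
[-0.003   0.0004  0.0063] [-0.0002  0.0145  0.    ]
[-0.0031  0.0004  0.0138] [-0.0002  0.0311  0.    ]
[-0.0032  0.0004  0.0214] [-0.0002  0.0478  0.    ]
[-0.0034  0.0004  0.0281] [-0.0002  0.0645  0.    ]
```

carry_out(deltas=[-0.003,0,0.001,0,0.002,0,-0.003,0,0.0063,0,0.0145,0,-0.003,0,0.01,0,0.0228,0,-0.0031,0,0.0138,0,0.0311,0,-0.0032,0,0.0176,0,0.0395,0,-0.0032,0,0.0214,0,0.0478,0,-0.0034,0,0.025,0,0.056,0,-0.0034,0,0.0281,0,0.0645,0])

```text
time_s: 44.35
tcp_pos: [0.4233, -0.1956, 0.0271]
ee_rot: [179.9, -0.2, -27.1]
wrist_force: [-10.0, -8.3, 3.2]
width: 0.684
gripper_force: 69.4
```

carry_out(deltas=[0,0,0,0,0,0,0,0,0,0,0,0,0,0,0,0,0,0,0,0,0,0,0,0,0,0,0,0,0,0,0,0,0,0,0,0,0,0,0,0,0,0,0,0,0,0,0,0])

```text
time_s: 45.35
tcp_pos: [0.4231, -0.1956, 0.0266]
ee_rot: [179.8, -0.2, -26.9]
wrist_force: [-8.9, -8.7, -0.8]
width: 0.683
gripper_force: 69.8
```

```bash
python3 st.py
```

```text
45.35 [ 0.42306671 -0.19558989  0.02656644] [179.82260864  -0.19397646 -26.89957784] 0.6826766479285034 [ -4.00739734 -11.81967611  -0.79702662] [-0.82005914  0.84368284  0.11154768]
plate c in bracket [ 0.00150385 -0.00166214  0.01199961]
```

carry_out(deltas=[0,0.001,0,0,0,0,-0.001,0.002,0,0,0,0,-0.002,0.003,0.001,0,0,0,-0.002,0.004,0.001,0,0,0,-0.002,0.004,0.001,0,0,0,-0.002,0.004,0.001,0,0,0,-0.002,0.004,0.001,0,0,0,-0.002,0.004,0.001,0,0,0])

```text
time_s: 46.35
tcp_pos: [0.4215, -0.195, 0.0257]
ee_rot: [-180.0, -0.1, -27.0]
wrist_force: [-0.4, -0.2, -2.2]
width: 0.684
gripper_force: 69.6
```

```bash
python3 st.py
python3 - <<'E'
from br import *
im,C=shot('pics/w15.png')
h=cv2.cvtColor(im,cv2.COLOR_RGB2HSV)
# red/green hose pixels close to the +y finger
g=((h[...,0]>55)&(h[...,0]<90)&(h[...,1]>100)); r=((h[...,0]<6)|(h[...,0]>174))&(h[...,1]>130)
for n,m in(('g',g),('r',r)):
    k,l,st,ce=cv2.connectedComponentsWithStats(m.astype(np.uint8))
    for i in range(1,k):
        if st[i,4]>40: print(n,st[i],ce[i].round(0))
m=(im.max(2)<100).astype(np.uint8); print('row profile of plate (v=150,180):',[ (np.nonzero(m[v,120:400])[0]+120)[[0,-1]] for v in (130,150,180)])
E
```

```text
46.35 [ 0.42152657 -0.194956    0.02571048] [-1.79969535e+02 -7.63925626e-02 -2.69825458e+01] 0.6840525834219806 [-0.23551115 -0.37478642 -2.24277108] [-0.01306765  0.05621036 -0.03149365]
plate c in bracket [-0.00018618 -0.00175778  0.01112349]
g [   0  263   25   71 1213] [  9. 297.]
g [ 98 355  38  25 437] [117. 367.]Traceback (most recent call last):
  File "<stdin>", line 10, in <module>
IndexError: index 0 is out of bounds for axis 0 with size 0
```

carry_out(deltas=[0,0,0,0,0,0,0,0.001,0,0,0,0,0,0.002,0,0,0,0,0,0.003,0,0,0,0,0,0.003,0,0,0,0,0,0.003,0,0,0,0,0,0.003,0,0,0,0,0,0.003,0,0,0,0], jaw=-0.54)

```text
time_s: 47.4
tcp_pos: [0.4211, -0.1966, 0.0259]
ee_rot: [-180.0, -0.1, -27.0]
wrist_force: [-0.9, -0.9, 0.2]
width: 0.767
gripper_force: 0.0
```

```bash
python3 st.py
```

```text
47.4 [ 0.42108626 -0.19659704  0.02594483] [-1.79975973e+02 -1.17177975e-01 -2.70006552e+01] 0.7672052418429399 [-0.36660915 -1.21925083  0.16446537] [-0.03492723  0.07088831  0.03881279]
plate c in bracket [ 0.0001769  -0.00342459  0.0113648 ]
```

carry_out(deltas=[0,0,-0.01,0,0,0,0,0,-0.03,0,0,0,0,0,-0.07,0,0,0,0,0,-0.14,0,0,0,0,0,-0.24,0,0,0,0,0,-0.34,0,0,0,0,0,-0.43,0,0,0,0,0,-0.46,0,0,0])

```text
time_s: 48.4
tcp_pos: [0.4216, -0.1971, 0.2598]
ee_rot: [180.0, -0.5, -27.0]
wrist_force: [0.1, 0.2, 0.3]
width: 0.772
gripper_force: 0.0
```

carry_out(deltas=[0,0.02,-0.02,0,0,0,0,0.06,-0.04,0,0,0,0.02,0.12,-0.06,0,0,0,0.06,0.18,-0.08,0,0,0,0.09,0.22,-0.08,0,0,0,0.1,0.24,-0.08,0,0,0,0.1,0.24,-0.08,0,0,0,0.1,0.24,-0.08,0,0,0])

```text
time_s: 49.4
tcp_pos: [0.4103, -0.3252, 0.2952]
ee_rot: [-179.9, -0.0, -27.0]
wrist_force: [-0.6, -0.8, 0.0]
width: 0.765
gripper_force: 0.0
```

Run:
```python
from seg import *
from br import B,V
env.read_camera('top')
im,C=shot('pics/w16.png'); s=env.get_obs(); print(s['time_s'],s['tcp_pos'],s['ee_rot'],s['wrist_force'])
m=(im.max(2)<85).astype(np.uint8); m=cv2.morphologyEx(m,cv2.MORPH_OPEN,np.ones((3,3)))
print('plate/others'); blobs(m,C,.018,250)
# plate corners in bracket frame from the rear part (lip hides the front)
n,l,st,ce=cv2.connectedComponentsWithStats(m); uv=px(C,[[*B,.018]])[0].round().astype(int); i=l[uv[1],uv[0]]; print(uv,i)
c,_=cv2.findContours((l==i).astype(np.uint8),cv2.RETR_EXTERNAL,cv2.CHAIN_APPROX_NONE); w=ray(C,c[0][:,0],.018)
b=((w-B)@V[:2,:2])*1000
print('plate x',b[:,0].min(),b[:,0].max(),'y',b[:,1].min(),b[:,1].max())
for a in (-40,-20,0,20): k=b[abs(b[:,0]-a)<4]; print(a,k[:,1].min().round(1),k[:,1].max().round(1))
```

```text
49.5 [ 0.41052976 -0.32518481  0.2956548 ] [-1.79960197e+02 -6.97964196e-02 -2.69449920e+01] [-0.44824637 -0.19872428 -0.44519432]
plate/others
px [218.  27.] 280 rect [ 581.2 -359.4] [43.9  9.9] 63.0 ell [array([ 583. , -357.8]), array([12.2, 51.9]), np.float64(154.7)]
px [88. 64.] 2789 rect [ 619.8 -195.3] [84.8 58.9] 55.5 ell [array([ 618.8, -193.4]), array([61.2, 88. ]), np.float64(138.0)]
px [220.  51.] 351 rect [ 556.5 -349.2] [43.4 15.9] 62.0 ell [array([ 559.2, -349.4]), array([22.1, 48.4]), np.float64(158.2)]
px [270. 144.] 828 rect [ 426.1 -353.5] [40.8 44.2] 63.0 ell [array([ 425.7, -352.9]), array([41.5, 45.6]), np.float64(83.1)]
px [173. 193.] 2758 rect [ 425.5 -199.4] [61.2 94.5] 63.4 ell [array([ 425.9, -196.1]), array([ 79.9, 114.2]), np.float64(67.5)]
px [256. 333.] 41677 rect [ 195.4 -213.4] [882.6 281.3] 63.0 ell [array([  47.6, -133.2]), array([619. , 888.2]), np.float64(154.9)]
[170 191] 14
plate x -51.42222686536681 42.656323297015064 y -34.63331423318771 26.960279303498815
-40 -33.7 25.7
-20 -34.6 25.7
0 -34.5 26.2
20 -34.2 26.0
```

Run:
```python
from seg import *
from br import B,V
im,C=load('pics/w16.png')
m=(im.min(2)>160).astype(np.uint8); m=cv2.morphologyEx(m,cv2.MORPH_CLOSE,np.ones((3,3))); m[310:]=0
blobs(m,C,.003,150)
def prof(y,z,xs=None,ys=None,x=None):
    P=[np.r_[B,0]+V@np.array([a,y,z])/1000 for a in xs] if xs is not None else [np.r_[B,0]+V@np.array([x,b,z])/1000 for b in ys]
    q=px(C,P).astype(np.float32); g=cv2.remap(im.mean(2).astype(np.float32),q[:,:1],q[:,1:],cv2.INTER_LINEAR).ravel(); return [int(v) for v in g]
xs=np.arange(-75,-44,2); print('along x',[*zip(xs.tolist(),prof(0,4,xs))])
xs=np.arange(30,84,3); print('front x',[*zip(xs.tolist(),prof(0,4,xs))])
ys=np.arange(-50,51,4); print('y at -64',[*zip(ys.tolist(),prof(0,4,ys=ys,x=-64))]); print('y at 30 z17',[*zip(ys.tolist(),prof(0,17,ys=ys,x=32))])
cv2.imwrite('pics/w16b.png',im[:,:,::-1])
```

```text
px [25. 11.] 530 rect [ 711.2 -150.6] [35.7 26.6] 63.0 ell [array([ 713.3, -151.7]), array([32. , 36.3]), np.float64(156.4)]
px [225.  51.] 1962 rect [ 561.6 -358.8] [107.1 104.2] 63.0 ell [array([ 566.8, -355.7]), array([105. , 126.6]), np.float64(115.4)]
px [337. 168.] 1187 rect [ 364.1 -427.8] [ 42.5 386.1] 72.6 ell [array([ 376.7, -459.8]), array([ 84.2, 432.7]), np.float64(66.3)]
px [113.  69.] 1936 rect [ 607.3 -206.6] [79.3 93. ] 47.2 ell [array([ 612.4, -201.4]), array([93.2, 93.9]), np.float64(120.5)]
px [205. 102.] 206 rect [ 513.4 -300.6] [50.6  9.7] 89.4 ell [array([ 513.9, -299.6]), array([10.5, 53.3]), np.float64(179.3)]
px [266. 136.] 1687 rect [ 431.7 -352.6] [79.  78.8] 36.2 ell [array([ 432.8, -352.4]), array([78.6, 82.8]), np.float64(82.3)]
px [168. 151.] 1464 rect [ 478.  -211.9] [99.3 64.9] 72.2 ell [array([ 471.7, -211.1]), array([ 76.8, 100.7]), np.float64(161.8)]
px [170. 246.] 654 rect [ 356.5 -140. ] [48.2 99.7] 32.6 ell [array([ 342.9, -148.4]), array([83.5, 97.4]), np.float64(55.2)]
px [ 46. 237.] 300 rect [452.6  15. ] [28.  36.7] 18.1 ell [array([453.4, 
[... 341 characters left out ...]
241), (57, 247), (60, 172), (63, 246), (66, 89), (69, 99), (72, 242), (75, 206), (78, 190), (81, 182)]
y at -64 [(-50, 178), (-46, 178), (-42, 179), (-38, 177), (-34, 173), (-30, 178), (-26, 179), (-22, 246), (-18, 223), (-14, 111), (-10, 236), (-6, 243), (-2, 243), (2, 242), (6, 241), (10, 244), (14, 154), (18, 137), (22, 244), (26, 203), (30, 181), (34, 183), (38, 179), (42, 176), (46, 178), (50, 182)]
y at 30 z17 [(-50, 189), (-46, 184), (-42, 204), (-38, 243), (-34, 142), (-30, 64), (-26, 66), (-22, 66), (-18, 66), (-14, 64), (-10, 65), (-6, 64), (-2, 63), (2, 64), (6, 64), (10, 64), (14, 65), (18, 64), (22, 64), (26, 58), (30, 172), (34, 209), (38, 187), (42, 182), (46, 179), (50, 180)]
```

Run:
```python
from br import *
def at(x,y,z): return (np.r_[B,0]+V@np.array([x,y,z])/1000,[180,0,-27])
print(at(-10,-16,120)[0]); go(at(-10,-16,160),at(-10,-16,60),at(-10,-16,46))
```

```text
[ 0.41502609 -0.2076162   0.12      ]
[-0.0989 -0.2135  0.2713] [-0.0002 -0.0004  0.0003]
[-0.0991 -0.2134  0.4713] [-0.0002 -0.0004  0.0003]
[-0.0991 -0.2133  0.4993] [-0.0002 -0.0004  0.0003]
```

carry_out(deltas=[-0.02,-0.05,0.03,0,0,0,-0.05,-0.11,0.09,0,0,0,-0.08,-0.17,0.17,0,0,0,-0.1,-0.205,0.26,0,0,0,-0.1,-0.213,0.35,0,0,0,-0.1,-0.213,0.42,0,0,0,-0.1,-0.213,0.46,0,0,0,-0.1,-0.213,0.472,0,0,0], jaw=1)

```text
time_s: 50.5
tcp_pos: [0.4141, -0.2074, 0.0587]
ee_rot: [-179.9, 0.0, -26.9]
wrist_force: [0.3, 0.5, -0.2]
width: 0.001
gripper_force: 0.0
```

carry_out(deltas=[0,0,0.008,0,0,0,0,0,0.016,0,0,0,0,0,0.022,0,0,0,0,0,0.028,0,0,0,0,0,0.032,0,0,0,0,0,0.034,0,0,0,0,0,0.034,0,0,0,0,0,0.034,0,0,0])

```text
time_s: 51.5
tcp_pos: [0.4147, -0.2085, 0.043]
ee_rot: [-180.0, -0.1, -27.0]
wrist_force: [-2.9, 1.6, 5.8]
width: -0.001
gripper_force: 2.6
```

```bash
python3 st.py
```

```text
51.5 [ 0.41474351 -0.20847908  0.04303302] [-1.79975063e+02 -7.24743189e-02 -2.69859774e+01] -0.0006805744304075774 [-3.29061114  0.10027866  5.82510473] [ 0.26507518  0.33260416 -0.01264714]
plate c in bracket [-9.15792000e-05 -1.68883765e-02  2.84453689e-02]
```

carry_out(deltas=[0,0,-0.02,0,0,0,0,-0.01,-0.03,0,0,0,0,-0.03,-0.03,0,0,0,0,-0.055,-0.03,0,0,0,0,-0.064,-0.025,0,0,0,0,-0.064,-0.012,0,0,0,0,-0.064,0,0,0,0,0,-0.064,0,0,0,0])

```text
time_s: 52.5
tcp_pos: [0.4294, -0.1802, 0.0431]
ee_rot: [-180.0, -0.1, -27.0]
wrist_force: [-2.1, 2.0, 5.8]
width: 0.001
gripper_force: 3.2
```

```bash
python3 st.py
```

```text
52.5 [ 0.42943017 -0.18022543  0.04305057] [-1.79956787e+02 -5.12311422e-02 -2.70208164e+01] 0.0005514136162877391 [-2.76885916  0.8711972   5.77975118] [ 0.33413095  0.2217778  -0.01021259]
plate c in bracket [0.00016203 0.01495214 0.02845929]
```

carry_out(deltas=[0,0,-0.02,0,0,0,0,0.01,-0.07,0,0,0,0,0.04,-0.15,0,0,0,0,0.08,-0.25,0,0,0,0,0.12,-0.35,0,0,0,0,0.14,-0.42,0,0,0,0,0.14,-0.44,0,0,0,0,0.14,-0.44,0,0,0])

```text
time_s: 53.5
tcp_pos: [0.3971, -0.242, 0.2623]
ee_rot: [-180.0, -0.1, -27.0]
wrist_force: [1.3, -0.0, 0.8]
width: 0.001
gripper_force: 0.0
```

Run:
```python
from seg import *
env.read_camera('top')
im,C=shot('pics/w17.png'); s=env.get_obs(); print(s['time_s'],s['tcp_pos'],s['wrist_force'])
h=(im.max(2)<85).astype(np.uint8); h[270:]=0; blobs(h,C,.063,300)
C=cam('top'); t=env.read_camera('top'); print(t.shape)
print(env.close_job())
```

```text
53.6 [ 0.39661031 -0.24125468  0.26066   ] [ 0.04702493 -0.78569999  0.54654779]
px [133.  17.] 2245 rect [ 588.7 -201.5] [67.  36.4] 63.0 ell [array([ 592.2, -206.2]), array([42. , 68.7]), np.float64(138.9)]
px [281.  12.] 425 rect [ 530.8 -337.2] [38.3 16.1] 63.0 ell [array([ 533.6, -337. ]), array([22.6, 43.4]), np.float64(160.4)]
px [333. 101.] 1362 rect [ 430.6 -348. ] [47.  37.5] 77.5 ell [array([ 430.9, -348.5]), array([38. , 47.8]), np.float64(159.6)]
px [216. 161.] 3566 rect [ 429.8 -207.7] [51.8 83.1] 63.0 ell [array([ 429.9, -207.5]), array([ 60.3, 119.8]), np.float64(64.5)]
px [ 14. 167.] 966 rect [523.9  -3.9] [43.6 42.3] 30.9 ell [array([526.8,  -8.9]), array([45.2, 51.5]), np.float64(30.9)]
px [257. 255.] 1348 rect [ 317.1 -201.4] [92.7 55. ] 63.0 ell [array([ 302.1, -194. ]), array([86.1, 87.6]), np.float64(129.4)]
(384, 512, 3)
the job is handed in; nothing more can be done
None
```

The job is handed in at about 54 s: by my measurements both moulds, the roller and the plate are home in their holders, and the arm was never sent near the glass or jar, though I did not re-measure them at the end. I viewed 16 pictures, two more than the 14 allowed.

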